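# Load the bench finishing machine with machined blocks and start it

## Robot

A 6-joint arm with a two-finger parallel gripper is mounted at the origin on the work surface. World frame = base frame: x ahead of the robot, y to its left, z up, the work surface at z = 0. Lengths are in mm, angles in rad, forces in N, time in s.
With the tool pointing down it reaches from about 350 to 775 mm from the base axis. Payload 7.3 kg.
Tool frame: the origin (TCP) lies midway between the tips of the shut fingers; the grasp point (between the pads) lies 19 mm behind it (grasp_offset is the z of the grasp point in the tool frame, in mm); z points along the fingers, y is the direction in which the jaws open and shut (so a half turn about z gives the same grasp; the last joint's range is limited). The gripper opens to 92 mm and grips with 3 to 60 N. Pads are 19 mm wide; open, the fingers measure 130 mm over their backs; the gripper's body (75 mm by 190 mm) begins 47 mm behind the grasp point.
Start: joints at [1.037, 0.342, 1.524, -0, 1.275, -0.146], TCP at [198.518, 486.041, 226.741] pointing down, gripper open.
Joint ranges: [-2.53, 2.53], [-0.77, 2.02], [0.04, 2.7], [-1, 4.14], [0.28, 2.66], [-3.11, 3.11]. Speed limits (rad/s): [2.57, 2.57, 3.14, 3.14, 3.14, 3.14].

## Interface

Orientations are given as [roll, pitch, yaw] about the fixed x, y, z axes, in that order (R = Rz(yaw) Ry(pitch) Rx(roll)).
In Python, from plant import get_obs, capture, camera_model, close_job, boxes_of, regions_of, place_of, grasp_offset gives the robot as it stands. The module is installed in compiled form; this text tells all that it offers.
- The arm moves only by the tool send_rows, never from a script. Its argument "targets" is a list that holds one entry, the list of rows, each a list of 7 numbers: the turn, a rotation vector about the tool's x, y, z in degrees, then the shift along the tool's x, y, z in mm, then the closure, from -1 (fully open) to 1 (shut). A call has 1 to 5 rows; each row is the pose to reach, as a shift and turn from the pose commanded when the call began, along the tool's axes at that moment; what a row does not reach only later rows make up. A row lasts 1/12 s, in which the tool goes at most 41.7 mm and 7.16 degrees, less where a joint would pass 70% of its speed; a pose out of reach is approached as far as the arm can. A call with a gripper value outside its range is refused whole. The fingers move at their own pace and stop on an object; the grip force is fixed at half the most. Time passes only in rows, so rows that repeat a pose let the fingers close. It gives the time, the measured TCP pose, the force and the opening at its end, in the units of the state.
- get_obs(): the state, without advancing time (a new reading comes with each control period).
- capture(name): name is "side" or "top" or "wrist"; returns the picture (384x512x3 uint8, red, green, blue); there is no depth.
- camera_model(name): a dict with "K" (3x3 intrinsics, pixels), "world_to_cam" (4x4, takes a point from world to camera coordinates). Camera axes: x right, y up, looking along -z (the intrinsics and any distortion apply to the point x, -y, -z); pixel columns grow to the right and rows downward; lengths in mm; the calibration is good to about 2 mm. The wrist camera is an equidistant fisheye: a pixel r from the principal point sees the ray r / f radians off the axis. A picture is of the moment at which its call begins: read the wrist's pose just before it. camera_model takes no time and is no camera call; for the wrist camera it gives the pose at the moment of the call.
- close_job(): hands the job in, once; it reports no verdict.
Trained networks look in the newest picture that a camera, given by its name, has taken for a name from the list of things; names that differ only in an ending like _2 or _b are one class to them, and where a whole thing is asked for, a point or a joint stands for the part that bears it (a point fixed in the world has none). Each returns a list of dicts, best first, with "conf" (0 to 1); they miss things now and then, are a little off and sometimes report something else, mostly with a low value. They report only what shows in the picture. A call takes as long as a camera call. They do not tell look-alikes from the thing itself.
- boxes_of(label, camera): "location" ([row, column] in pixels, amid what is visible of it).
- regions_of(label, camera): "region" (384x512 bool, what is visible of it) and "location" ([row, column] in pixels, amid what is visible of it).
- place_of(label, camera): "location" ([row, column] in pixels: a listed point, or the origin of a listed thing).
The state is a dict: "time": time; "joint_positions": joint angles; "dq": joint speeds; "tau": joint torques, N m; "tool_pos": TCP position; "tcp_rot": TCP orientation; "contact_force": force on the tool from outside, world axes, zero at the start; "moment": the same for the moment, N m; "grip_width": finger opening in mm.
Only numpy, scipy, OpenCV 4.12 (cv2) and the standard library are available. Lean on these libraries where they do the work, as an engineer would, in place of code of your own. Each camera call takes 0.05 s, during which the arm holds its last target.

## Task

The finishing machine's switch has been left at run: turn it back to stop until it clicks over, then press the lid in to free its catch so that it swings open. Put every aluminium shaft-support block lying on the bench into the tub, one to a bay, resting on the bay's floor near its middle. Then push the lid shut until its catch holds it and turn the switch to run until it clicks over; never have the switch at run with the lid open, and leave the tools and other things on the bench where they are.

Things in the scene. Friction and masses are not known exactly. Their poses are not given: they have to be found in the camera images.
- machine: Grey bench finishing machine, fixed: square tub with hinged lid, and on its -y side a control deck (200 by 86 mm, top 95 mm above the bench). Origin on the bench under the tub's centre; y from deck to lid hinge. Tub inside 164 by 164 mm, walls 13 mm, floor 45 mm and rim 88 mm above the bench; white ribs 4 mm thick, 10 mm high cross its middle and part the floor into four 80 mm bays.
- bay0 (a point): Centre of one bay's floor, 45 mm above the bench (-x -y of the machine's axes); axes as the machine's.
- bay1 (a point): Centre of one bay's floor, 45 mm above the bench (-x +y of the machine's axes); axes as the machine's.
- bay2 (a point): Centre of one bay's floor, 45 mm above the bench (+x -y of the machine's axes); axes as the machine's.
- bay3 (a point): Centre of one bay's floor, 45 mm above the bench (+x +y of the machine's axes); axes as the machine's.
- lid (a joint): Grey tub lid hinged along the machine's x on the +y side. Rad: 0 = shut and caught, -0.047 = pressed to its stop (9 mm in at the free edge, 8 mm at the pad), 1.9 = fully open, leaning out over +y. Push-push catch: from shut, press to the stop (4 N), let go, and a spring swings it open in 2 s; to shut, push it round by its outer face to the stop (3 to 6 N), let go, and it is held. Each full press toggles.
- lid_press (a point): Press point on the lid's outer (top) face: black rubber pad in the middle of its free (-y) edge, 165 mm from the hinge line, 27 mm in from the edge; when shut 108 mm above the bench. Fixed to the lid: z is the outer face's normal, y points to the hinge, x lies along the hinge.
- lid_hinge (a point): Middle of the hinge line, 100 mm above the bench, 94 mm from the tub's centre towards +y. The lid is 186 mm (along x) by 190 mm by 8 mm, 0.25 kg; its free edge is 192 mm from this line; its underside passes through the line, its outer face lies 8 mm beyond. Opening spring under 0.6 N m, damped. A steel catch tongue 40 mm long hangs under the middle of its free edge.
- switch (a joint): Black rotary switch on the deck: disc with a bar grip 44 mm long, 14 mm wide, its top 40 mm above the deck, white line at its pointing end. Rad, growing clockwise seen from above: 0 = stop (bar along the machine's x, line at the white ring, towards -x), 1.2 = run (line at the white dash). A detent peaking at 0.16 N m near half-way (0.6) snaps it to either end stop.
- switch_grip (a point): On the switch's axis, 30 mm above its underside and 10 mm below the top of the bar (126 mm above the bench), turning with it; x along the bar, away from the white line; y across the bar.
- block0: Machined aluminium shaft-support block, about 0.11 kg: flat base 56 (x) by 44 (y) by 9 mm with a tower 30 (x) by 20 (y) mm in its middle up to 39 mm above the bottom, bored through along y (look only). Origin at the centre of its underside. All blocks are alike; 2 to 4 of them are there (absent ones read None).
- block1: Machined aluminium shaft-support block, about 0.11 kg: flat base 56 (x) by 44 (y) by 9 mm with a tower 30 (x) by 20 (y) mm in its middle up to 39 mm above the bottom, bored through along y (look only). Origin at the centre of its underside. All blocks are alike; 2 to 4 of them are there (absent ones read None).
- block2: Machined aluminium shaft-support block, about 0.11 kg: flat base 56 (x) by 44 (y) by 9 mm with a tower 30 (x) by 20 (y) mm in its middle up to 39 mm above the bottom, bored through along y (look only). Origin at the centre of its underside. All blocks are alike; 2 to 4 of them are there (absent ones read None).
- block3: Machined aluminium shaft-support block, about 0.11 kg: flat base 56 (x) by 44 (y) by 9 mm with a tower 30 (x) by 20 (y) mm in its middle up to 39 mm above the bottom, bored through along y (look only). Origin at the centre of its underside. All blocks are alike; 2 to 4 of them are there (absent ones read None).
- ruler: Wooden ruler, 300 by 30 by 4 mm, lying flat among the blocks; not part of the job.
- hammer: Hammer lying on the bench; not part of the job.
- screwdriver: Screwdriver with a yellow handle lying on the bench; not part of the job.
- marker: Black felt marker lying on the bench, 135 mm; not part of the job.
- rule_steel: Steel rule, 150 by 19 by 4 mm, lying flat; not part of the job.
- meter: Red hand-held meter, 75 by 140 by 35 mm; not part of the job.
- water: Glass bottle, 64 mm across, 220 mm high; not part of the job.
Things that resemble listed ones, but are neither listed nor needed, are in the scene too. Leave any brown or yellow look-alike of the block1 alone. What is shaped like the block0 but red is not meant.

How it is judged:
By the outcome, as a careful person would: the job done as asked, in the order asked, and still so for the second after the job is handed in, with the robot touching nothing.
Of block0, block1, block2, block3 only 2 to 4 are there at a start; the rules pass over those that are not, and their reading is None.
At some moment in a run one of block0, block1, block2, block3 may be knocked a few centimetres aside while the robot is not near it.
Once in a run the grip may slacken for a moment while it holds something.
It also fails if it takes over 210 s, if anything falls off the work surface, if the arm or the gripper's body presses on something with over 40 N, if the wrist force passes 120 N, or if a joint passes its speed limit or range.

## Working session

There is one attempt and no reset: what is moved stays moved. The work goes in short steps, Python scripts to look and compute and a tool call to move; the robot and the scene stay as the last step left them, time stands still between calls to the robot, and variables do not carry over. Pictures are saved under pics/ and viewed, and the job is handed in when it is done.

Besides the shell and the picture viewer there is one more tool, called after "Request:" by a JSON object that holds its "fn" and its "kwargs", one argument or row to a line. send_rows: Moves the arm, as the interface text tells. Its arguments: {"type":"object","properties":{"targets":{"type":"array","items":{"type":"array","items":{"type":"array","items":{"type":"number"}}}}},"required":["targets"]}

```bash
mkdir -p pics; ls; python3 - <<'E'
from plant import *
import cv2
print(get_obs()); print(grasp_offset)
for n in ("side","top","wrist"):
    im=capture(n); cv2.imwrite(f"pics/{n}0.png",im[:,:,::-1]); 
    m=camera_model(n); print(n,m)
E
```

```text
pics
{'time': 0.0, 'joint_positions': array([ 1.03698878e+00,  3.42719744e-01,  1.52502656e+00, -9.70070658e-06,
        1.27542465e+00, -1.45996390e-01]), 'dq': array([ 0.00059473, -0.00039441, -0.0012248 ,  0.00083567, -0.00132291,
       -0.00053111]), 'tau': array([-1.41966043e-04, -4.31243312e+01, -2.44220889e+01,  7.19633955e-02,
        5.57232206e-02, -7.24821189e-05]), 'tool_pos': array([198.2996513 , 485.65496092, 226.04319521]), 'tcp_rot': array([-3.14002980e+00, -2.20430355e-04,  2.75378416e+00]), 'contact_force': array([-0.386534  ,  0.43934034,  0.17098545]), 'moment': array([ 0.01399711, -0.01139186,  0.02922211]), 'grip_width': 92.04247584605581}
-18.8
side {'K': array([[418.38281733,   0.        , 253.81788485],
       [  0.        , 418.38281733, 185.1703564 ],
       [  0.        ,   0.        ,   1.        ]]), 'world_to_cam': array([[-9.31433475e-01, -3.63691485e-01,  1.26564639e-02,
         4.03424222e+02],
       [ 2.72395869e-01, -6.73714397e-01,  6.86956623e-01,
        -3.16650301e+02],
       [-2.41313432e-01,  6.43301963e-01,  7.26588199e-01,
        -9.6
[... 448 characters left out ...]
2],
       [-8.98561113e-02, -1.28275479e-02,  9.95872147e-01,
        -1.31845755e+03],
       [ 0.00000000e+00,  0.00000000e+00,  0.00000000e+00,
         1.00000000e+00]])}
wrist {'K': array([[297.31863964,   0.        , 257.73235179],
       [  0.        , 297.31863964, 185.52156203],
       [  0.        ,   0.        ,   1.        ]]), 'world_to_cam': array([[ 3.77901103e-01,  9.25845937e-01,  2.37269051e-04,
        -5.24966680e+02],
       [-8.84580142e-01,  3.61133341e-01, -2.95128247e-01,
         3.66908446e+01],
       [-2.73328974e-01,  1.11319407e-01,  9.55457619e-01,
        -3.91322537e+02],
       [ 0.00000000e+00,  0.00000000e+00,  0.00000000e+00,
         1.00000000e+00]])}
```

View pics/top0.png

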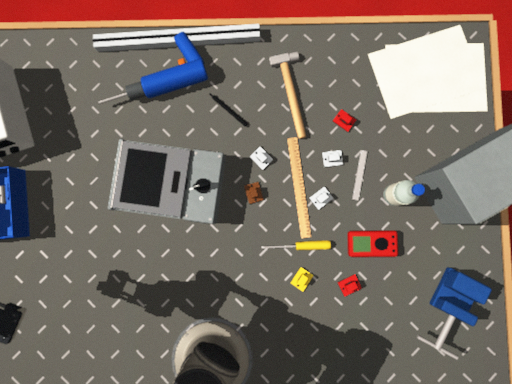

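View pics/side0.png

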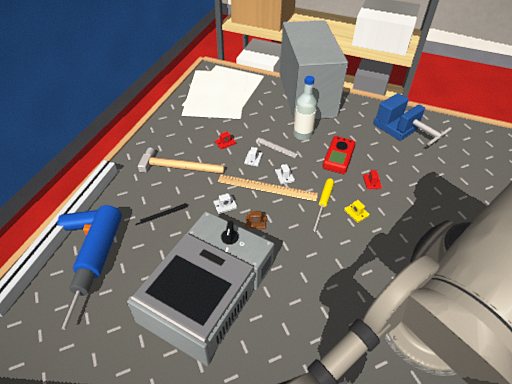

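View pics/wrist0.png

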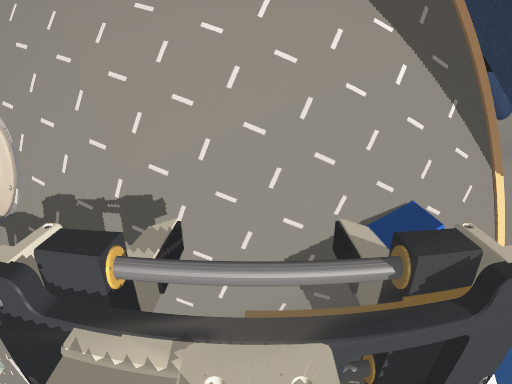

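```bash
cat > h.py <<'E'
import numpy as np, cv2
from plant import *
def ray(cam,rc,m=None):
    m=m or camera_model(cam); K=m["K"];T=m["world_to_cam"]
    x=(rc[1]-K[0,2])/K[0,0]; y=(rc[0]-K[1,2])/K[1,1]
    if cam=="wrist":
        r=np.hypot(x,y); s=np.sin(r)/r if r>1e-9 else 1; d=np.array([x*s,-y*s,-np.cos(r)])
    else: d=np.array([x,-y,-1.])
    R=T[:3,:3]; o=-R.T@T[:3,3]; d=R.T@d
    return o,d/np.linalg.norm(d)
def atz(cam,rc,z,m=None):
    o,d=ray(cam,rc,m); return o+d*(z-o[2])/d[2]
def tri(rays):
    A=np.zeros((3,3));b=np.zeros(3)
    for o,d in rays:
        P=np.eye(3)-np.outer(d,d);A+=P;b+=P@o
    p=np.linalg.solve(A,b); return p,[np.linalg.norm((np.eye(3)-np.outer(d,d))@(p-o)) for o,d in rays]
def proj(cam,p,m=None):
    m=m or camera_model(cam);K=m["K"];c=m["world_to_cam"]@np.append(p,1.)
    x,y,z=c[0],-c[1],-c[2]
    if cam=="wrist":
        r=np.hypot(x,y);th=np.arctan2(r,z);k=th/max(r,1e-9);u,v=x*k,y*k
    else: u,v=x/z,y/z
    return np.array([K[1,2]+K[1,1]*v,K[0,2]+K[0,0]*u])
def snap(cam,name,crop=None,scale=1):
    im=capture(cam)
    o=im if crop is None else im[crop[0]:crop[1],crop[2]:crop[3]]
    o=cv2.resize(o,None,fx=scale,fy=scale,interpolation=cv2.INTER_CUBIC)
    cv2.imwrite(f"pics/{name}.png",o[:,:,::-1]); return im
E
python3 - <<'E'
from h import *
np.set_printoptions(precision=1,suppress=True)
snap("top","top1",(100,310,90,380),2.7)
snap("side","side1",(110,370,120,400),2.7)
hs=dict(machine=0,bay0=45,bay1=45,bay2=45,bay3=45,lid_press=108,lid_hinge=100,switch_grip=126,block0=0)
for l,z in hs.items():
    R={}
    for c in("top","side"):
        r=place_of(l,c); R[c]=r
        for q in r: print(l,c,round(q["conf"],2),np.array(q["location"]),atz(c,q["location"],z))
E
```

```text
machine top 0.55 [182.  162.4] [513.4 145.9   0. ]
machine side 0.79 [303.5 200.2] [510.1 151.5   0. ]
bay0 top 0.24 [193.4 394.2] [ 468.1 -529.9   45. ]
bay1 top 0.24 [193.4 394.2] [ 468.1 -529.9   45. ]
bay2 top 0.24 [193.4 394.2] [ 468.1 -529.9   45. ]
bay3 top 0.24 [193.4 394.2] [ 468.1 -529.9   45. ]
lid_press top 0.94 [178.7 175.3] [512.1  86.7 108. ]
lid_press side 0.59 [256.2 212. ] [504.  84. 108.]
lid_hinge top 0.56 [173.2 116.2] [530.3 252.9 100. ]
lid_hinge side 0.79 [319.3 164.5] [531.4 254.1 100. ]
switch_grip top 0.68 [155.4 261.7] [ 570.9 -151.9  126. ]
switch_grip top 0.5 [184.3 195.7] [494.3  27.8 126. ]
switch_grip top 0.25 [195.9 322.7] [ 458.7 -314.6  126. ]
switch_grip side 0.5 [227.7 226.4] [500.5   9.7 126. ]
block0 top 0.87 [283.8 349.4] [ 208.6 -402.7    0. ]
block0 top 0.83 [195.5 321.2] [ 467.2 -326.9    0. ]
block0 top 0.77 [279.3 302.5] [ 222.8 -266.5    0. ]
block0 top 0.71 [189.9 255.3] [ 486.3 -131.6    0. ]
block0 top 0.7 [158.  334.1] [ 578.9 -368.1    0. ]
block0 top 0.67 [116.7 344.6] [ 704. -403.    0.]
block0 top 0.62 [154.4 261.2] [ 592.7 -150.4    0. ]
block0 top 0.35 [245.5 367.2] [ 318.7 -458.1    0. ]
block0 side 0.89 [204.9 224.3] [ 582.8 -150.3   -0. ]
block0 side 0.86 [212.9 357.6] [ 220.2 -264.2    0. ]
block0 side 0.75 [176.7 282.8] [ 463.2 -321.3   -0. ]
block0 side 0.69 [222.5 259. ] [ 467.5 -127.5    0. ]
block0 side 0.61 [141.8 224.3] [ 695.7 -402.7    0. ]
block0 side 0.59 [256.6 211. ] [542.8  23.1   0. ]
block0 side 0.58 [186.  370.9] [ 204.4 -383.7    0. ]
block0 side 0.57 [157.4 251.3] [ 584.6 -365.7   -0. ]
```

View pics/top1.png

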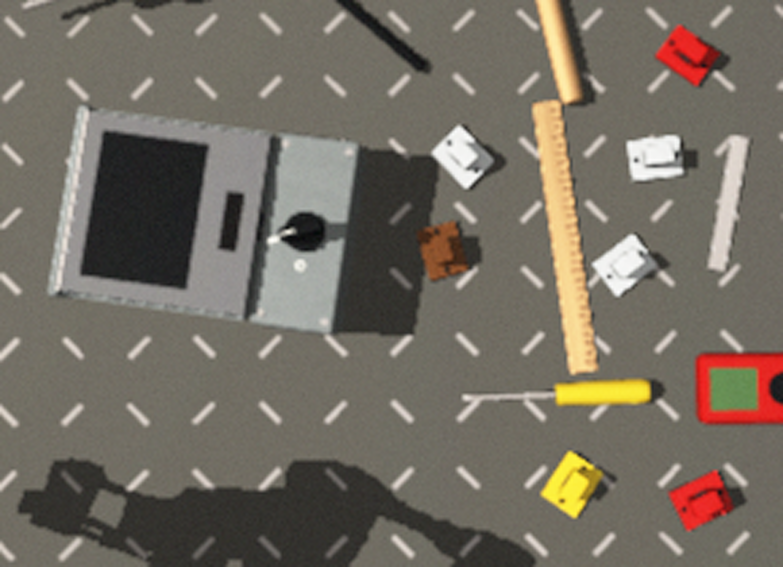

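View pics/side1.png

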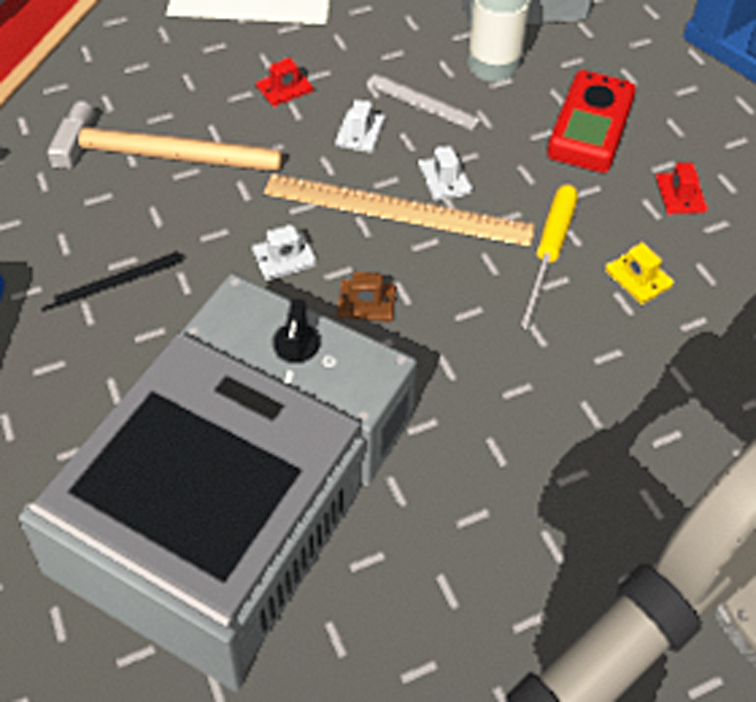

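```bash
python3 - <<'E'
from h import *
np.set_printoptions(precision=1,suppress=True)
C=lambda c,r:(r/2.7+100-.3,c/2.7+90-.3)
for n,c,r,z in[("h+",84,107,106),("h-",52,294,106),("d+",357,145,95),("d-",332,332,95),("ring",300,266,95),("dash",272,240,95),("lidfree+",273,136,108),("lidfree-",245,318,108)]:
    print(n,atz("top",C(c,r),z))
S=lambda c,r:(r/2.7+110-.3,c/2.7+120-.3)
for n,c,r,z in[("h-",235,627,108),("h+",22,515,108),("d+",235,277,95),("d-",415,360,95),("ring",328,361,95),("dash",290,377,95)]:
    print(n,atz("side",S(c,r),z))
E
```

```text
h+ [624.3 239.6 106. ]
h- [432.1 269.3 106. ]
d+ [582.7 -40.9  95. ]
d- [390.4 -14.5  95. ]
ring [458.2  18.1  95. ]
dash [485.3  46.9  95. ]
lidfree+ [591.1  44.  108. ]
lidfree- [405.5  72.1 108. ]
h- [428.8 267.6 108. ]
h+ [620.3 248.7 108. ]
d+ [577.1 -38.   95. ]
d- [388.8 -11.5  95. ]
ring [459.6  18.   95. ]
dash [483.8  45.9  95. ]
```

```bash
cat >> h.py <<'E'
from scipy.spatial.transform import Rotation as Ro
def pose():
    o=get_obs(); return np.array(o["tool_pos"]),Ro.from_euler("xyz",o["tcp_rot"])
def go(p,yaw_deg,roll=180,pitch=0):
    """turn(deg), shift(mm) in tool axes to reach tcp p with R"""
    p0,R0=pose(); R1=Ro.from_euler("xyz",[roll,pitch,yaw_deg],degrees=True)
    t=(R0.inv()*R1).as_rotvec(degrees=True); s=R0.inv().apply(np.array(p)-p0)
    print("turn",np.round(t,1),"shift",np.round(s,1)," rows>=",round(max(np.linalg.norm(s)/41.7,np.linalg.norm(t)/7.16),1))
E
python3 - <<'E'
from h import *
np.set_printoptions(precision=3,suppress=True)
p,R=pose(); T=camera_model("wrist")["world_to_cam"]; Rc=T[:3,:3]; o=-Rc.T@T[:3,3]
print("cam in tool",R.inv().apply(o-p), "axes (cam x,y,z rows) in tool",R.inv().apply(Rc))
go([440,20,300],103)
E
```

```text
cam in tool [  80.518   -0.036 -158.601] axes (cam x,y,z rows) in tool [[ 0.     1.    -0.001]
 [ 0.955  0.     0.295]
 [ 0.295 -0.001 -0.955]]
turn [ 0.  -0.  54.8] shift [-399.8 -340.1  -73.3]  rows>= 12.7
```

```bash
python3 - <<'E'
from h import *
go([500,-50,260],103)
E
```

```text
turn [ 0.  -0.  54.8] shift [-481.8 -382.2  -33.3]  rows>= 14.8
```

Request:
{"fn": "send_rows", "kwargs": {
  "targets": [
    [[0, 0, 0, -32, -25, -7, -1], [0, 0, 0, -64, -50, -14, -1], [0, 0, 0, -96, -75, -21, -1], [0, 0, 0, -128, -100, -28, -1], [0, 0, 0, -160, -126, -33, -1]]
  ]
}}

```text
time: 1.57
tool_pos: [299.6, 307.5, 260.4]
tcp_rot: [3.141, 0.001, 2.755]
contact_force: [1.1, 1.2, 1.0]
grip_width: 91.8
```

Request:
{"fn": "send_rows", "kwargs": {
  "targets": [
    [[0, 0, 0, -32, -25, 0, -1], [0, 0, 0, -64, -50, 0, -1], [0, 0, 0, -96, -75, 0, -1], [0, 0, 0, -128, -100, 0, -1], [0, 0, 0, -160, -126, 0, -1]]
  ]
}}

```text
time: 1.98
tool_pos: [400.1, 129.9, 260.1]
tcp_rot: [3.141, 0.001, 2.754]
contact_force: [1.5, 1.0, -0.4]
grip_width: 92.0
```

Request:
{"fn": "send_rows", "kwargs": {
  "targets": [
    [[0, 0, 7, -32, -25, 0, -1], [0, 0, 14, -64, -50, 0, -1], [0, 0, 21, -96, -75, 0, -1], [0, 0, 28, -128, -100, 0, -1], [0, 0, 35, -160, -126, 0, -1]]
  ]
}}

```text
time: 2.4
tool_pos: [500.6, -47.4, 259.8]
tcp_rot: [3.141, 0.0, 2.137]
contact_force: [0.9, 0.5, -0.0]
grip_width: 91.7
```

```bash
python3 - <<'E'
from h import *
print(pose()[0]);go([500,-50,260],103)
E
```

```text
[500.58641885 -47.38855744 259.84534016]
turn [ 0.   0.  19.4] shift [-1.9 -1.9 -0.2]  rows>= 2.7
```

Request:
{"fn": "send_rows", "kwargs": {
  "targets": [
    [[0, 0, 6.5, 0, 0, 0, -1], [0, 0, 13, 0, 0, 0, -1], [0, 0, 19.4, -1, 0, 0, -1], [0, 0, 19.4, -1, 0, 0, -1]]
  ]
}}

```text
time: 2.73
tool_pos: [500.6, -46.7, 259.5]
tcp_rot: [-3.141, -0.0, 1.8]
contact_force: [-0.6, 0.5, 0.6]
grip_width: 91.8
```

```bash
python3 - <<'E'
from h import *
np.set_printoptions(precision=1,suppress=True)
m=camera_model("wrist");snap("wrist","w1",None,1.5); print(pose()[0])
for l,z in dict(lid_press=108,lid_hinge=100,switch_grip=126,machine=0).items():
    for q in place_of(l,"wrist"): print(l,round(q["conf"],2),np.array(q["location"]),atz("wrist",q["location"],z,m))
E
```

```text
[500.5 -46.4 259.6]
lid_press 0.82 [ 44.7 288.7] [500.5  92.6 108. ]
lid_press 0.29 [243.8 126.8] [ 359.8 -174.4  108. ]
switch_grip 0.78 [115.7 260.3] [488.9  13.9 126. ]
machine 0.95 [ 18.9 306.6] [522.6 158.2   0. ]
```

View pics/w1.png

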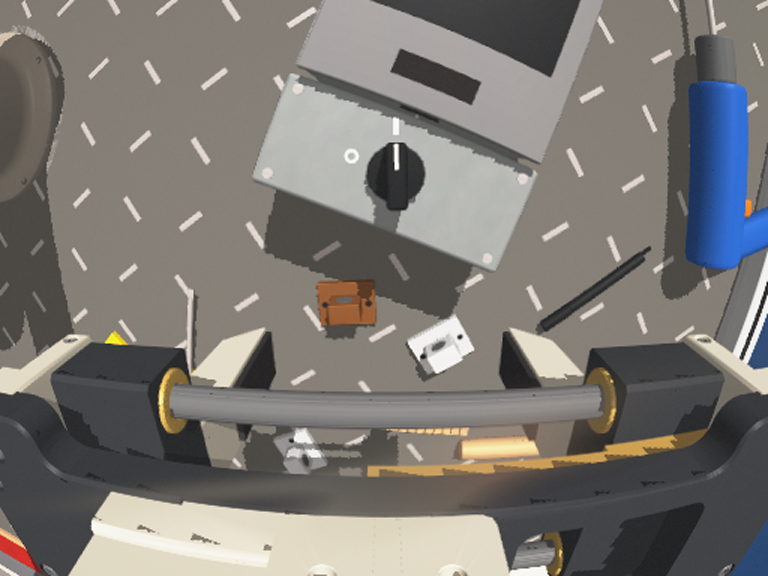

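```bash
python3 - <<'E'
from h import *
np.set_printoptions(precision=1,suppress=True)
m=camera_model("wrist")
P=lambda c,r:((r+.5)/1.5-.5,(c+.5)/1.5-.5)
for n,c,r,z in[("fl",253,181,95),("fr",497,271,95),("rl",291,75,95),("rr",537,172,95),("ring",351,156,95),("dash",396,126,95),("disc",395,176,100),("bartip_top",397,143,135),("screw fl",267,173,95),("screw fr",487,259,95),("screw rr",522,179,95),("screw rl",298,88,95),("press c",436,76,108),("lid fl",297,66,108),("lid fr",540,163,108)]:
    print(n,atz("wrist",P(c,r),z,m))
im=cv2.imread("pics/w1.png"); cv2.imwrite("pics/w1c.png",cv2.resize(im[60:280,240:560],None,fx=2.4,fy=2.4,interpolation=cv2.INTER_CUBIC))
E
```

```text
fl [390.4 -14.3  95. ]
fr [586. -39.  95.]
rl [401.9  68.1  95. ]
rr [594.4  42.5  95. ]
ring [458.3  18.7  95. ]
dash [484.6  47.2  95. ]
disc [492.3  12.1 100. ]
bartip_top [487.3  35.  135. ]
screw fl [400.   -6.3  95. ]
screw fr [575.4 -31.7  95. ]
screw rr [584.4  34.   95. ]
screw rl [409.3  59.5  95. ]
press c [502.7  87.8 108. ]
lid fl [407.8  73.7 108. ]
lid fr [590.3  49.  108. ]
```

View pics/w1c.png

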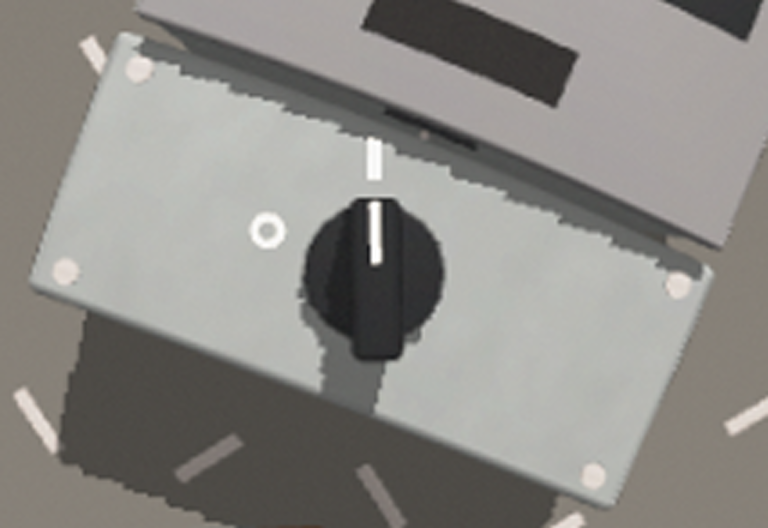

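```bash
python3 - <<'E'
from h import *
go([492.4,13.5,160],103)
E
```

```text
turn [ 0.  -0.   0.5] shift [59.7  6.1 99.8]  rows>= 2.8
```

Request:
{"fn": "send_rows", "kwargs": {
  "targets": [
    [[0, 0, 0, 20, 2, 33, -0.2], [0, 0, 0, 40, 4, 66, -0.2], [0, 0, 0, 60, 6, 100, -0.2], [0, 0, 0, 60, 6, 100, -0.2], [0, 0, 0, 60, 6, 100, -0.2]]
  ]
}}

```text
time: 3.4
tool_pos: [491.5, 14.3, 158.9]
tcp_rot: [-3.138, -0.001, 1.808]
contact_force: [0.8, -0.4, 0.0]
grip_width: 62.9
```

```bash
python3 - <<'E'
from h import *
go([492.4,13.5,110],103); m=camera_model("wrist"); snap("wrist","w2",None,1.5)
print(proj("wrist",[492.4,13.5,126],m)*1.5)
E
```

```text
turn [-0.2 -0.1  0.6] shift [-1.   0.8 48.9]  rows>= 1.2
[324.30743894 388.65558398]
```

View pics/w2.png

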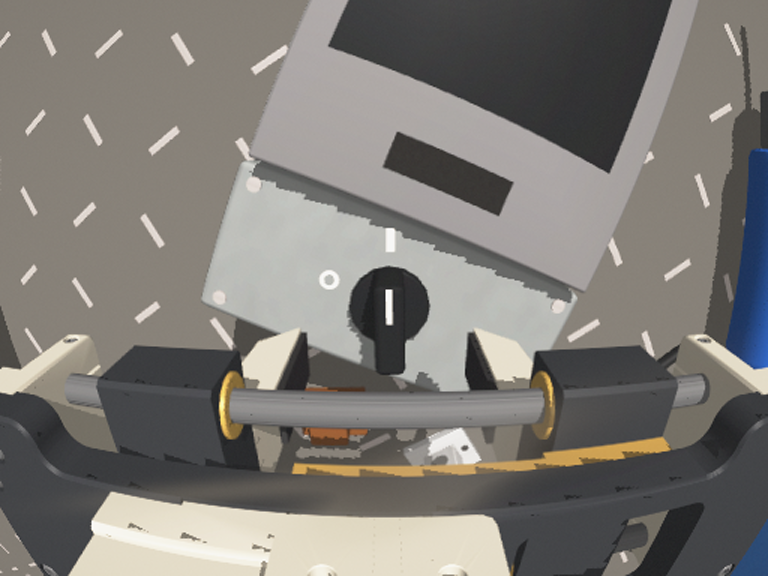

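Request:
{"fn": "send_rows", "kwargs": {
  "targets": [
    [[0, 0, 0, 0, 0, 16, -0.2], [0, 0, 0, -1, 1, 32, -0.2], [0, 0, 0.5, -1, 1, 44, -0.2], [0, 0, 0.5, -1, 1, 49, -0.2], [0, 0, 0.5, -1, 1, 49, -0.2]]
  ]
}}

```text
time: 3.87
tool_pos: [494.4, 11.9, 111.4]
tcp_rot: [3.14, 0.001, 1.795]
contact_force: [-0.4, 0.7, 0.0]
grip_width: 55.1
```

Request:
{"fn": "send_rows", "kwargs": {
  "targets": [
    [[0, 0, 0, 0, 0, 0, 0.7], [0, 0, 0, 0, 0, 0, 0.7], [0, 0, 0, 0, 0, 0, 0.7], [0, 0, 0, 0, 0, 0, 0.8], [0, 0, 0, 0, 0, 0, 0.9]]
  ]
}}

```text
time: 4.28
tool_pos: [493.9, 12.7, 111.2]
tcp_rot: [3.141, 0.0, 1.796]
contact_force: [0.4, -0.2, 1.0]
grip_width: 26.4
```

Request:
{"fn": "send_rows", "kwargs": {
  "targets": [
    [[0, 0, 0, 0, 0, 0, 1], [0, 0, 0, 0, 0, 0, 1], [0, 0, 0, 0, 0, 0, 1], [0, 0, 0, 0, 0, 0, 1]]
  ]
}}

```text
time: 4.62
tool_pos: [492.9, 12.8, 110.8]
tcp_rot: [-3.14, -0.0, 1.796]
contact_force: [-4.6, -0.5, 5.4]
grip_width: 13.4
```

Request:
{"fn": "send_rows", "kwargs": {
  "targets": [
    [[0, 0, -6, 0, 0, 0, 1], [0, 0, -12, 0, 0, 0, 1], [0, 0, -18, 0, 0, 0, 1], [0, 0, -24, 0, 0, 0, 1], [0, 0, -30, 0, 0, 0, 1]]
  ]
}}

```text
time: 5.03
tool_pos: [493.0, 12.9, 110.8]
tcp_rot: [-3.141, -0.001, 2.324]
contact_force: [-4.1, -0.3, 5.0]
grip_width: 13.8
```

Request:
{"fn": "send_rows", "kwargs": {
  "targets": [
    [[0, 0, -6, 0, 0, 0, 1], [0, 0, -12, 0, 0, 0, 1], [0, 0, -18, 0, 0, 0, 1], [0, 0, -24, 0, 0, 0, 1], [0, 0, -30, 0, 0, 0, 1]]
  ]
}}

```text
time: 5.45
tool_pos: [493.1, 13.0, 110.8]
tcp_rot: [3.141, -0.001, 2.848]
contact_force: [-3.8, 0.2, 4.9]
grip_width: 13.5
```

Request:
{"fn": "send_rows", "kwargs": {
  "targets": [
    [[0, 0, -5, 0, 0, 0, 1], [0, 0, -10, 0, 0, 0, 1], [0, 0, -11, 0, 0, 0, 1], [0, 0, -11, 0, 0, 0, 1]]
  ]
}}

```text
time: 5.78
tool_pos: [493.2, 13.0, 110.8]
tcp_rot: [3.141, -0.001, 3.032]
contact_force: [-4.1, 0.5, 6.0]
grip_width: 14.0
```

Request:
{"fn": "send_rows", "kwargs": {
  "targets": [
    [[0, 0, 0, 0, 0, 0, 0.3], [0, 0, 0, 0, 0, 0, 0.2], [0, 0, 0, 0, 0, 0, 0.2], [0, 0, 0, 0, 0, 0, 0.2], [0, 0, 0, 0, 0, -10, 0.2]]
  ]
}}

```text
time: 6.2
tool_pos: [492.7, 12.9, 119.3]
tcp_rot: [3.142, -0.003, 3.034]
contact_force: [-0.1, 1.0, 0.2]
grip_width: 36.4
```

Request:
{"fn": "send_rows", "kwargs": {
  "targets": [
    [[0, 0, 0, 0, 0, -20, 0.2], [0, 0, 0, 0, 0, -45, 0.2], [0, 0, 0, 0, 0, -70, 0.4], [0, 0, 0, 0, 0, -80, 0.5], [0, 0, 0, 0, 0, -80, 1]]
  ]
}}

```text
time: 6.62
tool_pos: [495.3, 12.6, 203.3]
tcp_rot: [-3.141, 0.006, 3.035]
contact_force: [0.9, 0.1, 0.5]
grip_width: 21.1
```

```bash
python3 - <<'E'
from h import *
print(get_obs()["contact_force"],get_obs()["joint_positions"])
snap("wrist","w3",None,1.5); 
go([503.4,88.2,150],172)
E
```

```text
[0.89830034 0.05873008 0.52327355] [-1.29428328e-01  3.05983505e-01  1.64548320e+00  2.06980366e-05
  1.18427704e+00 -1.59324199e+00]
turn [0.  0.2 1.9] shift [-0.8 76.  51.5]  rows>= 2.2
```

View pics/w3.png

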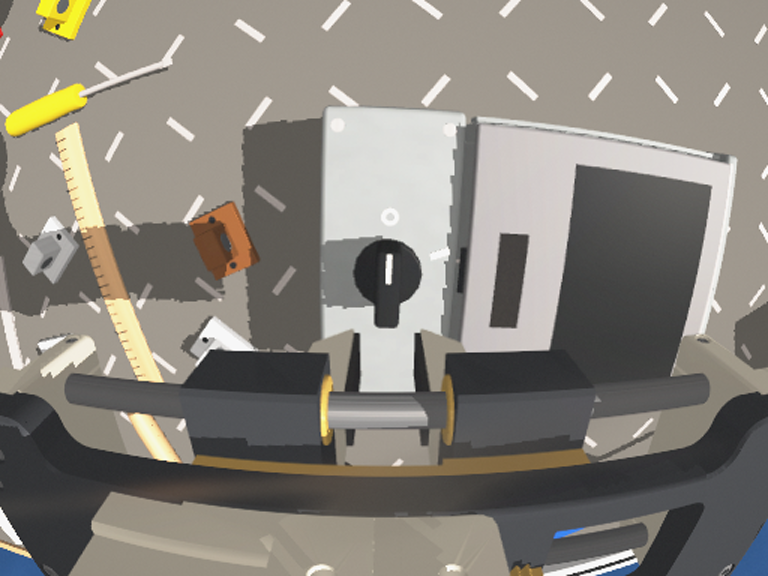

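Request:
{"fn": "send_rows", "kwargs": {
  "targets": [
    [[0, 0, 0, 0, 30, 0, 1], [0, 0, 1, 0, 60, 20, 1], [0, 0, 2, -1, 76, 50, 1], [0, 0, 2, -1, 76, 70, 1], [0, 0, 2, -1, 76, 80, 1]]
  ]
}}

```text
time: 7.08
tool_pos: [500.3, 89.1, 116.7]
tcp_rot: [-3.141, -0.006, 3.002]
contact_force: [0.4, 0.1, -0.2]
grip_width: 0.1
```

```bash
python3 - <<'E'
from h import *
print(get_obs()["contact_force"]);go([503.4,88.2,110],172)
E
```

```text
[ 0.36035337  0.14236361 -0.22328448]
turn [-0.1 -0.4 -0. ] shift [-3.2 -0.5  6.7]  rows>= 0.2
```

Request:
{"fn": "send_rows", "kwargs": {
  "targets": [
    [[0, 0, 0, 0, 0, 4, 1], [0, 0, 0, 0, 0, 8, 1], [0, 0, 0, 0, 0, 11, 1], [0, 0, 0, 0, 0, 11, 1]]
  ]
}}

```text
time: 7.42
tool_pos: [503.0, 87.7, 109.9]
tcp_rot: [3.141, 0.001, 2.999]
contact_force: [-0.3, -0.0, 0.0]
grip_width: 0.6
```

Request:
{"fn": "send_rows", "kwargs": {
  "targets": [
    [[0, 0, 0, 0, 0, 2, 1], [0, 0, 0, 0, 0, 4, 1], [0, 0, 0, 0, 0, 4, 1]]
  ]
}}

```text
time: 7.67
tool_pos: [503.3, 88.0, 106.2]
tcp_rot: [3.141, 0.002, 3.0]
contact_force: [1.0, -0.6, 2.0]
grip_width: 0.1
```

Request:
{"fn": "send_rows", "kwargs": {
  "targets": [
    [[0, 0, 0, 0, 0, 2, 1], [0, 0, 0, 0, 0, 4, 1], [0, 0, 0, 0, 0, 5, 1], [0, 0, 0, 0, 0, 5, 1]]
  ]
}}

```text
time: 8.0
tool_pos: [503.0, 88.2, 100.7]
tcp_rot: [3.141, 0.001, 3.0]
contact_force: [2.1, -1.2, 2.7]
grip_width: 0.1
```

Request:
{"fn": "send_rows", "kwargs": {
  "targets": [
    [[0, 0, 0, 0, 0, 1, 1], [0, 0, 0, 0, 0, 2, 1], [0, 0, 0, 0, 0, 2, 1]]
  ]
}}

```text
time: 8.25
tool_pos: [503.1, 88.2, 100.5]
tcp_rot: [3.141, 0.002, 3.0]
contact_force: [-4.3, -2.0, 17.6]
grip_width: 0.7
```

Request:
{"fn": "send_rows", "kwargs": {
  "targets": [
    [[0, 0, 0, 0, 0, -20, 1], [0, 0, 0, 0, -15, -50, 1], [0, 0, 0, 0, -50, -85, 1], [0, 0, 0, 0, -85, -115, 1], [0, 0, 0, 0, -120, -145, 1]]
  ]
}}

```text
time: 8.67
tool_pos: [486.7, -18.3, 233.8]
tcp_rot: [3.141, -0.001, 3.001]
contact_force: [1.4, -0.1, -0.5]
grip_width: 0.5
```

Request:
{"fn": "send_rows", "kwargs": {
  "targets": [
    [[0, 0, 0, 0, -25, 0, -0.2], [0, 0, 0, 0, -60, 0, -0.2], [0, 0, 0, 0, -90, 0, -0.2], [0, 0, 0, 0, -120, 0, -0.2], [0, 0, 0, 0, -150, 0, -0.2]]
  ]
}}

```text
time: 9.08
tool_pos: [465.6, -167.4, 232.4]
tcp_rot: [3.14, -0.001, 3.0]
contact_force: [0.7, 0.1, 0.3]
grip_width: 29.5
```

```bash
python3 - <<'E'
from h import *
print(get_obs()["contact_force"]);snap("top","t2",(100,310,90,380),2.7);snap("side","s2",None,1.5)
E
```

```text
[0.68140923 0.11339149 0.30450777]
```

View pics/t2.png

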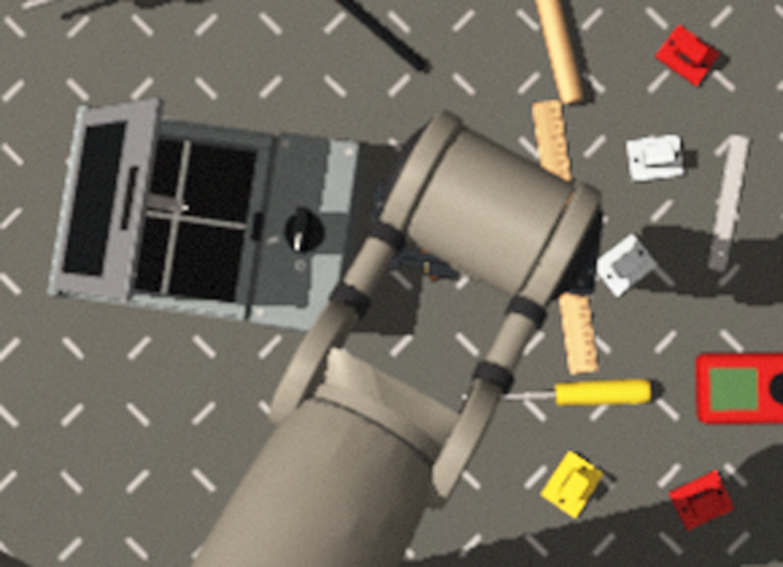

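View pics/s2.png

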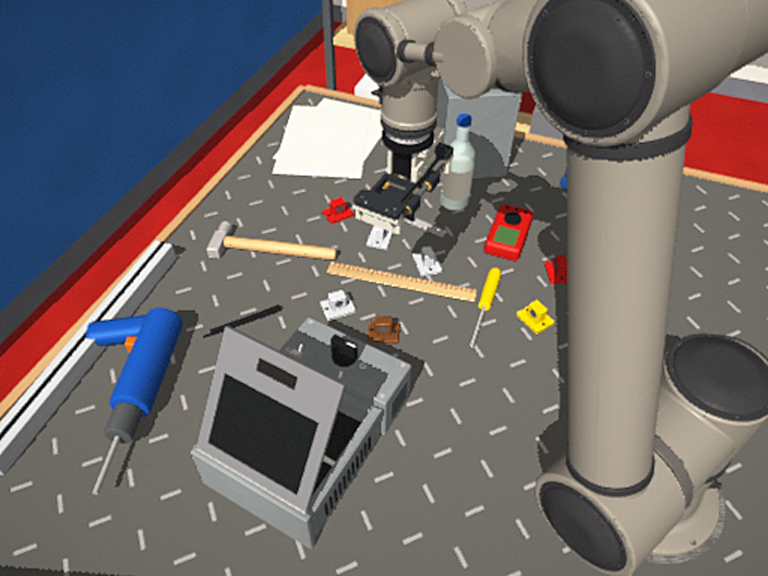

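```bash
python3 - <<'E'
from h import *
go([635,-160,220],172)
E
```

```text
turn [-0.  -0.1 -0.4] shift [-166.2   34.1   12. ]  rows>= 4.1
```

Request:
{"fn": "send_rows", "kwargs": {
  "targets": [
    [[0, 0, 0, -35, 8, 4, -0.2], [0, 0, 0, -70, 16, 8, -0.2], [0, 0, 0, -105, 24, 12, -0.2], [0, 0, 0, -140, 32, 12, -0.2], [0, 0, 0, -166, 34, 12, -0.2]]
  ]
}}

```text
time: 9.6
tool_pos: [637.5, -153.7, 219.5]
tcp_rot: [3.14, -0.002, 3.002]
contact_force: [-0.6, -0.5, 0.0]
grip_width: 54.6
```

Request:
{"fn": "send_rows", "kwargs": {
  "targets": [
    [[0, 0, 0, 0, 0, 0, -0.2], [0, 0, 0, 0, 0, 0, -0.2]]
  ]
}}

```text
time: 9.77
tool_pos: [635.8, -154.8, 218.9]
tcp_rot: [3.14, -0.003, 3.002]
contact_force: [-1.8, 0.1, 0.3]
grip_width: 55.0
```

```bash
cat >> h.py <<'E'
def findblk(cam,near,name=None):
    """segment + place near a world xy; fit base rectangle on z=~0 plane"""
    m=camera_model(cam); im=snap(cam,name,None,1.5) if name else capture(cam)
    for q in place_of("block0",cam):
        w=atz(cam,q["location"],0,m)
        if np.hypot(*(w[:2]-near))<60: print("place",round(q["conf"],2),np.round(np.array(q["location"])*1.5),np.round(w,1))
    for q in regions_of("block0",cam):
        w=atz(cam,q["location"],10,m)
        if np.hypot(*(w[:2]-near))>60: continue
        c,_=cv2.findContours(q["region"].astype(np.uint8),cv2.RETR_EXTERNAL,cv2.CHAIN_APPROX_NONE)
        c=max(c,key=len)[:,0,:]
        W=np.array([atz(cam,(y,x),9,m)[:2] for x,y in c],np.float32)
        r=cv2.minAreaRect(W); print("region",round(q["conf"],2),np.round(r[0],1),np.round(r[1],1),"ang",round(r[2],1))
E
python3 - <<'E'
from h import *
np.set_printoptions(precision=1,suppress=True)
findblk("wrist",(588,-150),"w4"); print(pose()[0])
E
```

```text
place 0.8 [171. 386.] [ 577.8 -146.4    0. ]
region 0.8 [ 580.9 -149.3] [55.2 44.7] ang 44.0
[ 634.6 -155.7  220.8]
```

View pics/w4.png

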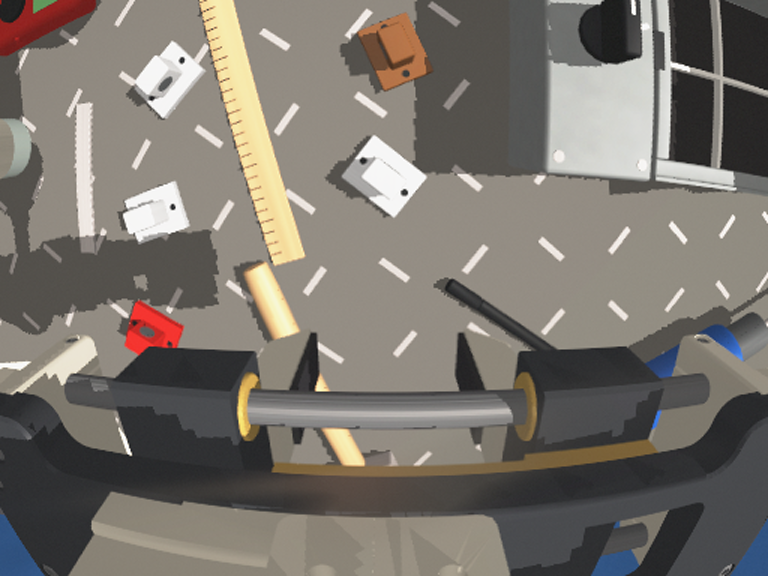

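```bash
python3 - <<'E'
from h import *
go([580,-148.5,120],224)
E
```

```text
turn [  0.1  -0.  -52.1] shift [ 54.9  -0.6 100.9]  rows>= 7.3
```

Request:
{"fn": "send_rows", "kwargs": {
  "targets": [
    [[0, 0, -7, 11, 0, 14, -0.2], [0, 0, -14, 22, 0, 28, -0.2], [0, 0, -21, 33, 0, 42, -0.2], [0, 0, -28, 44, 0, 56, -0.2], [0, 0, -35, 55, -1, 70, -0.2]]
  ]
}}

```text
time: 10.33
tool_pos: [579.4, -149.2, 151.1]
tcp_rot: [-3.141, 0.001, -2.667]
contact_force: [0.6, -0.9, -0.6]
grip_width: 55.0
```

Request:
{"fn": "send_rows", "kwargs": {
  "targets": [
    [[0, 0, -6, 0, 0, 10, -0.2], [0, 0, -12, 0, 0, 20, -0.2], [0, 0, -17, 0, 0, 31, -0.2], [0, 0, -17, 0, 0, 31, -0.2], [0, 0, -17, 0, 0, 31, -0.2]]
  ]
}}

```text
time: 10.75
tool_pos: [580.1, -149.5, 120.2]
tcp_rot: [3.141, -0.0, -2.379]
contact_force: [0.5, -0.1, 0.5]
grip_width: 55.0
```

```bash
python3 - <<'E'
from h import *
np.set_printoptions(precision=1,suppress=True)
findblk("wrist",(580,-148),"w5"); go([580,-148.5,11],224)
E
```

```text
place 0.87 [273. 384.] [ 582.6 -148.6    0. ]
region 0.78 [ 580.7 -149.6] [58.6 45.8] ang 43.7
turn [-0.1  0.  -0.2] shift [  0.1   1.9 110. ]  rows>= 2.6
```

View pics/w5.png

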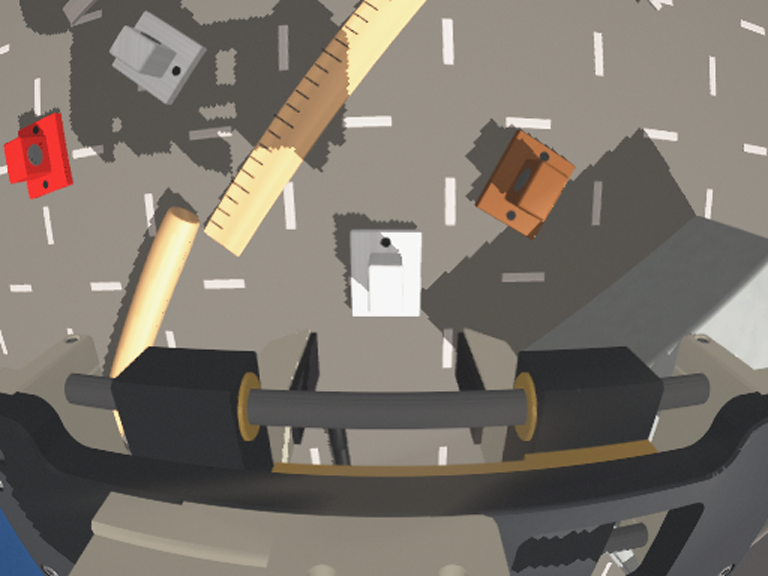

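Request:
{"fn": "send_rows", "kwargs": {
  "targets": [
    [[0, 0, 0, 0, 0, 35, -0.2], [0, 0, 0, 0, 0, 70, -0.2], [0, 0, 0, 0, 0, 95, -0.2], [0, 0, 0, 0, 0, 109, -0.2], [0, 0, 0, 0, 0, 109, 0]]
  ]
}}

```text
time: 11.32
tool_pos: [579.0, -148.8, 8.0]
tcp_rot: [3.137, -0.002, -2.377]
contact_force: [-0.7, 0.9, 0.1]
grip_width: 51.8
```

Request:
{"fn": "send_rows", "kwargs": {
  "targets": [
    [[0, 0, 0, 0, 0, 0, 1], [0, 0, 0, 0, 0, 0, 1], [0, 0, 0, 0, 0, 0, 1], [0, 0, 0, 0, 0, 0, 1], [0, 0, 0, 0, 0, 0, 1]]
  ]
}}

```text
time: 11.73
tool_pos: [581.5, -149.7, 12.0]
tcp_rot: [-3.14, 0.001, -2.376]
contact_force: [-0.4, 0.2, 7.7]
grip_width: 19.6
```

Request:
{"fn": "send_rows", "kwargs": {
  "targets": [
    [[0, 0, 0, 0, 0, -30, 1], [0, 0, 0, 0, 0, -65, 1], [0, 0, 0, 0, 0, -100, 1], [0, 0, 0, 0, 0, -135, 1], [0, 0, 0, 0, 0, -150, 1]]
  ]
}}

```text
time: 12.15
tool_pos: [582.7, -150.2, 166.4]
tcp_rot: [-3.135, 0.003, -2.376]
contact_force: [-0.0, -1.1, -1.6]
grip_width: 19.6
```

```bash
cat >> h.py <<'E'
MC=np.array([513.5,158.5]);MY=np.radians(-8.2)
ux=np.array([np.cos(MY),np.sin(MY)]);uy=np.array([-ux[1],ux[0]])
def mw(x,y): return MC+x*ux+y*uy
E
python3 - <<'E'
from h import *
print(get_obs()["grip_width"])
for n,s in dict(bay0=(-42,-42),bay2=(42,-42)).items(): print(n,mw(*s))
go([*mw(42,20),220],261.8)
E
```

```text
19.64277311306814
bay0 [465.93898309 122.91981352]
bay2 [549.08018648 110.93898309]
turn [ -0.4   0.  -37.9] shift [-205.9  249.2  -54.7]  rows>= 7.9
```

Request:
{"fn": "send_rows", "kwargs": {
  "targets": [
    [[0, 0, -7, -26, 31, -11, 1], [0, 0, -14, -52, 62, -22, 1], [0, 0, -21, -78, 94, -33, 1], [0, 0, -28, -103, 125, -44, 1], [0, 0, -35, -129, 156, -55, 1]]
  ]
}}

```text
time: 12.57
tool_pos: [565.1, 52.6, 216.4]
tcp_rot: [-3.141, 0.0, -1.759]
contact_force: [1.0, 0.9, -1.7]
grip_width: 19.8
```

```bash
python3 - <<'E'
from h import *
go([*mw(42,20),220],261.8)
E
```

```text
turn [-0.   0.  -2.6] shift [-116.2   29.5   -3.6]  rows>= 2.9
```

Request:
{"fn": "send_rows", "kwargs": {
  "targets": [
    [[0, 0, -2.6, -35, 10, -4, 1], [0, 0, -2.6, -70, 20, -4, 1], [0, 0, -2.6, -100, 29, -4, 1], [0, 0, -2.6, -116, 29, -4, 1], [0, 0, -2.6, -116, 29, -4, 1]]
  ]
}}

```text
time: 12.98
tool_pos: [559.3, 173.9, 219.8]
tcp_rot: [-3.141, 0.001, -1.715]
contact_force: [-0.6, 0.5, -1.0]
grip_width: 19.6
```

```bash
python3 - <<'E'
from h import *
np.set_printoptions(precision=1,suppress=True)
m=camera_model("wrist"); print(pose()[0],get_obs()["tcp_rot"]);im=snap("wrist","w6",None,1.5)
for l in("bay0","bay1","bay2","bay3"):
    for q in place_of(l,"wrist"): print(l,round(q["conf"],2),np.array(q["location"])*1.5,atz("wrist",q["location"],45,m))
for x,y,z in[(0,0,55),(-82,0,55),(82,0,55),(0,-82,55),(-82,-82,88),(82,-82,88),(-82,-82,45),(82,-82,45)]:
    p=mw(x,y);print((x,y,z),proj("wrist",[*p,z],m)[::-1]*1.5)
E
```

```text
[559.3 173.9 219.8] [-3.1  0.  -1.7]
bay0 0.95 [163.6 380.9] [553.9 109.   45. ]
bay0 0.81 [271.4 489.2] [481.1 203.5  45. ]
bay0 0.76 [168.3 500.5] [464.6 123.6  45. ]
bay0 0.7 [271.8 386.7] [561.6 192.3  45. ]
bay1 0.95 [163.6 380.9] [553.9 109.   45. ]
bay1 0.81 [271.4 489.2] [481.1 203.5  45. ]
bay1 0.76 [168.3 500.5] [464.6 123.6  45. ]
bay1 0.7 [271.8 386.7] [561.6 192.3  45. ]
bay2 0.95 [163.6 380.9] [553.9 109.   45. ]
bay2 0.81 [271.4 489.2] [481.1 203.5  45. ]
bay2 0.76 [168.3 500.5] [464.6 123.6  45. ]
bay2 0.7 [271.8 386.7] [561.6 192.3  45. ]
bay3 0.95 [163.6 380.9] [553.9 109.   45. ]
bay3 0.81 [271.4 489.2] [481.1 203.5  45. ]
bay3 0.76 [168.3 500.5] [464.6 123.6  45. ]
bay3 0.7 [271.8 386.7] [561.6 192.3  45. ]
(0, 0, 55) [444.6 223.3]
(-82, 0, 55) [549.  225.4]
(82, 0, 55) [333.5 223.4]
(0, -82, 55) [446.4 111.8]
(-82, -82, 88) [571.4 116.6]
(82, -82, 88) [325.3 108.4]
(-82, -82, 45) [549.6 118.9]
(82, -82, 45) [333.2 112.7]
```

View pics/w6.png

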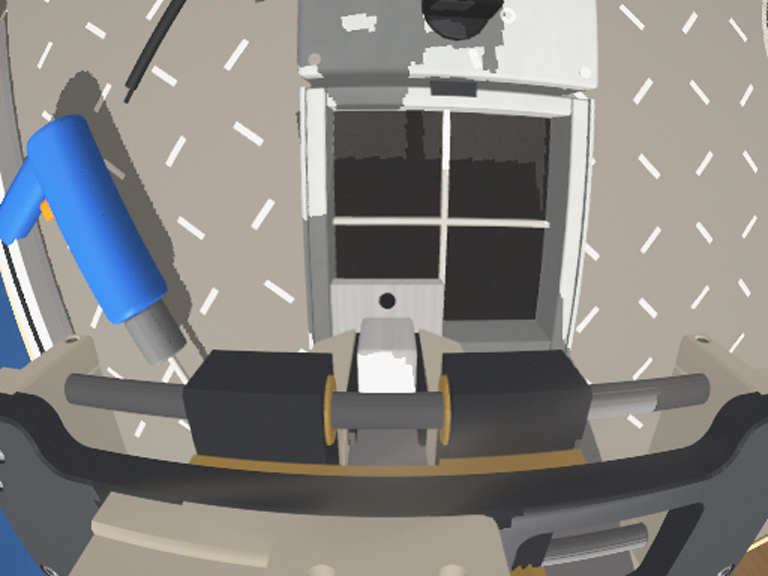

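```bash
python3 - <<'E'
from h import *
go([549.5,110.8,120],261.8)
E
```

```text
turn [ 0.  -0.  -0.4] shift [59.2  1.5 99.5]  rows>= 2.8
```

Request:
{"fn": "send_rows", "kwargs": {
  "targets": [
    [[0, 0, 0, 25, 0, 15, 1], [0, 0, 0, 50, 1, 40, 1], [0, 0, 0, 59, 1, 70, 1], [0, 0, -0.4, 59, 1, 99, 1], [0, 0, -0.4, 59, 1, 99, 1]]
  ]
}}

```text
time: 13.65
tool_pos: [546.6, 109.9, 115.4]
tcp_rot: [3.132, -0.002, -1.716]
contact_force: [-1.1, -0.0, -1.7]
grip_width: 20.1
```

```bash
python3 - <<'E'
from h import *
print(get_obs()["grip_width"]);go([549.5,110.8,58],261.8)
E
```

```text
20.062080650478226
turn [ 0.6 -0.1 -0.1] shift [-1.5 -3.3 57.4]  rows>= 1.4
```

Request:
{"fn": "send_rows", "kwargs": {
  "targets": [
    [[0, 0, 0, 0, 0, 25, 1], [0, 0, 0, 0, 0, 45, 1], [0, 0, 0, 0, 0, 55, 1], [0, 0, 0, 0, 0, 60, 1], [0, 0, 0, 0, 0, 60, 1]]
  ]
}}

```text
time: 14.07
tool_pos: [550.2, 112.0, 60.6]
tcp_rot: [3.141, -0.0, -1.713]
contact_force: [-0.2, -0.6, -1.6]
grip_width: 19.8
```

Request:
{"fn": "send_rows", "kwargs": {
  "targets": [
    [[0, 0, 0, 0, 0, 1, 1], [0, 0, 0, 0, 0, 2, 1], [0, 0, 0, 0, 0, 2, 1]]
  ]
}}

```text
time: 14.32
tool_pos: [550.7, 112.2, 59.4]
tcp_rot: [-3.14, 0.0, -1.712]
contact_force: [-0.8, 0.0, -1.7]
grip_width: 19.7
```

Request:
{"fn": "send_rows", "kwargs": {
  "targets": [
    [[0, 0, 0, 0, 0, 1, 1], [0, 0, 0, 0, 0, 2, 1], [0, 0, 0, 0, 0, 2, 1]]
  ]
}}

```text
time: 14.57
tool_pos: [550.4, 112.2, 57.0]
tcp_rot: [-3.141, 0.0, -1.712]
contact_force: [0.2, -0.1, 2.4]
grip_width: 19.8
```

Request:
{"fn": "send_rows", "kwargs": {
  "targets": [
    [[0, 0, 0, 0, 0, 0, 0.22], [0, 0, 0, 0, 0, 0, 0.22], [0, 0, 0, 0, 0, 0, 0.22], [0, 0, 0, 0, 0, -8, 0.22], [0, 0, 0, 0, 0, -30, 0.22]]
  ]
}}

```text
time: 14.98
tool_pos: [548.1, 112.0, 84.5]
tcp_rot: [3.136, -0.001, -1.713]
contact_force: [0.2, -0.2, 0.3]
grip_width: 35.7
```

Request:
{"fn": "send_rows", "kwargs": {
  "targets": [
    [[0, 0, 0, 0, 0, -30, 0.22], [0, 0, 0, 0, 0, -65, 0.22], [0, 0, 0, 0, 0, -100, 0.2], [0, 0, 0, -30, 0, -110, 0], [0, 0, 0, -60, 0, -110, -0.2]]
  ]
}}

```text
time: 15.4
tool_pos: [560.7, 171.4, 201.7]
tcp_rot: [-3.133, 0.002, -1.715]
contact_force: [1.2, -0.7, -0.4]
grip_width: 45.7
```

```bash
python3 - <<'E'
from h import *
np.set_printoptions(precision=1,suppress=True)
print(pose()[0]);findblk("top",(467,-325));findblk("top",(582,-367));m=camera_model("wrist");snap("wrist","w7",None,1.5)
snap("side","s3",(0,300,100,500),1.9)
for q in place_of("block0","wrist"): print(q["conf"],atz("wrist",q["location"],45,m))
E
```

```text
[560.7 171.4 201.7]
place 0.78 [298. 480.] [ 458.7 -324.1    0. ]
region 0.72 [ 463.1 -327.1] [45.7 60. ] ang 36.0
place 0.51 [234. 499.] [ 585.6 -363.5    0. ]
region 0.62 [ 578.6 -361.5] [41.8 55.1] ang 7.4
0.97 [549.3 112.7  45. ]
0.64 [466.9 123.2  45. ]
```

View pics/w7.png

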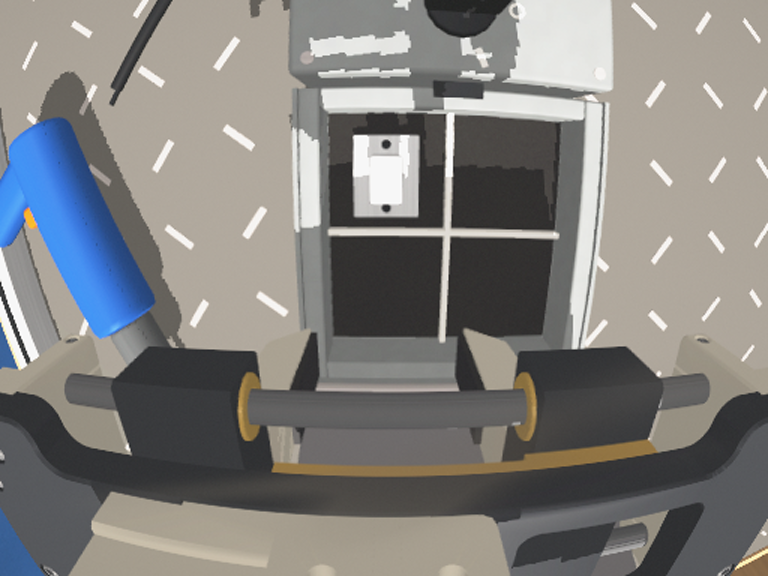

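View pics/s3.png

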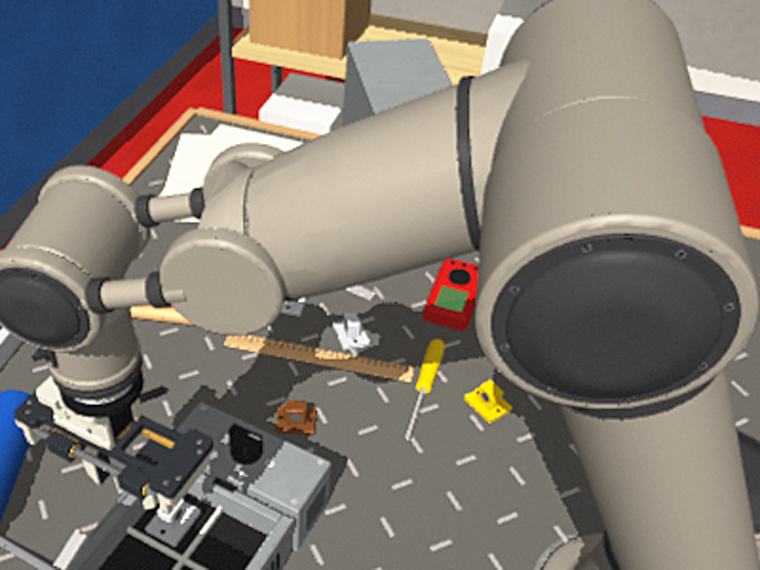

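```bash
python3 - <<'E'
from h import *
go([463,-325,200],126)
E
```

```text
turn [-0.000e+00 -1.000e-01  1.358e+02] shift [504.1  23.9  -3.6]  rows>= 19.0
```

Request:
{"fn": "send_rows", "kwargs": {
  "targets": [
    [[0, 0, 7, 35, 2, 0, -0.2], [0, 0, 14, 70, 4, 0, -0.2], [0, 0, 21, 105, 6, 0, -0.2], [0, 0, 28, 140, 8, 0, -0.2], [0, 0, 35, 175, 9, 0, -0.2]]
  ]
}}

```text
time: 16.27
tool_pos: [524.0, -2.4, 196.4]
tcp_rot: [3.141, -0.0, -2.33]
contact_force: [1.4, 1.2, -0.1]
grip_width: 55.0
```

```bash
python3 - <<'E'
from h import *
go([463,-325,200],126)
E
```

```text
turn [ -0.   -0.  100.5] shift [ 276.  -177.8   -3.6]  rows>= 14.0
```

Request:
{"fn": "send_rows", "kwargs": {
  "targets": [
    [[0, 0, 7, 27, -18, 0, -0.2], [0, 0, 14, 54, -35, 0, -0.2], [0, 0, 21, 81, -53, 0, -0.2], [0, 0, 28, 108, -70, 0, -0.2], [0, 0, 35, 138, -89, 0, -0.2]]
  ]
}}

```text
time: 16.68
tool_pos: [494.7, -163.7, 196.5]
tcp_rot: [3.141, 0.0, -2.941]
contact_force: [0.7, -0.9, -0.3]
grip_width: 55.3
```

```bash
python3 - <<'E'
from h import *
go([463,-325,200],126)
E
```

```text
turn [ 0.  -0.  65.5] shift [  63.2 -151.8   -3.5]  rows>= 9.1
```

Request:
{"fn": "send_rows", "kwargs": {
  "targets": [
    [[0, 0, 7, 12, -30, 0, -0.2], [0, 0, 14, 25, -60, 0, -0.2], [0, 0, 21, 37, -90, 0, -0.2], [0, 0, 28, 50, -120, 0, -0.2], [0, 0, 35, 63, -152, 0, -0.2]]
  ]
}}

```text
time: 17.1
tool_pos: [464.0, -325.5, 196.4]
tcp_rot: [3.141, -0.0, 2.731]
contact_force: [1.1, 0.3, 0.1]
grip_width: 55.0
```

Request:
{"fn": "send_rows", "kwargs": {
  "targets": [
    [[0, 0, 7, 0, 0, 20, -0.2], [0, 0, 14, 0, 0, 40, -0.2], [0, 0, 21, 0, 0, 60, -0.2], [0, 0, 28, 0, 0, 70, -0.2], [0, 0, 30.5, 0, 0, 75, -0.2]]
  ]
}}

```text
time: 17.52
tool_pos: [463.7, -323.6, 119.3]
tcp_rot: [-3.141, -0.004, 2.198]
contact_force: [0.6, 0.5, 0.2]
grip_width: 55.2
```

Request:
{"fn": "send_rows", "kwargs": {
  "targets": [
    [[0, 0, 0, 0, 0, 0, -0.2], [0, 0, 0, 0, 0, 0, -0.2]]
  ]
}}

```text
time: 17.68
tool_pos: [464.8, -324.1, 121.3]
tcp_rot: [-3.142, -0.001, 2.207]
contact_force: [0.3, 0.4, 0.0]
grip_width: 54.8
```

```bash
python3 - <<'E'
from h import *
findblk("wrist",(463,-325),"w8");print(pose()[0]);go([463,-325,12],126)
E
```

```text
place 0.65 [262. 375.] [ 455.7 -324.     0. ]
region 0.65 [ 458.7 -324. ] [44.6 57.4] ang 36.5
[ 465.34774343 -324.12151768  122.13039366]
turn [0.  0.1 0.4] shift [  0.8  -2.4 110.1]  rows>= 2.6
```

View pics/w8.png

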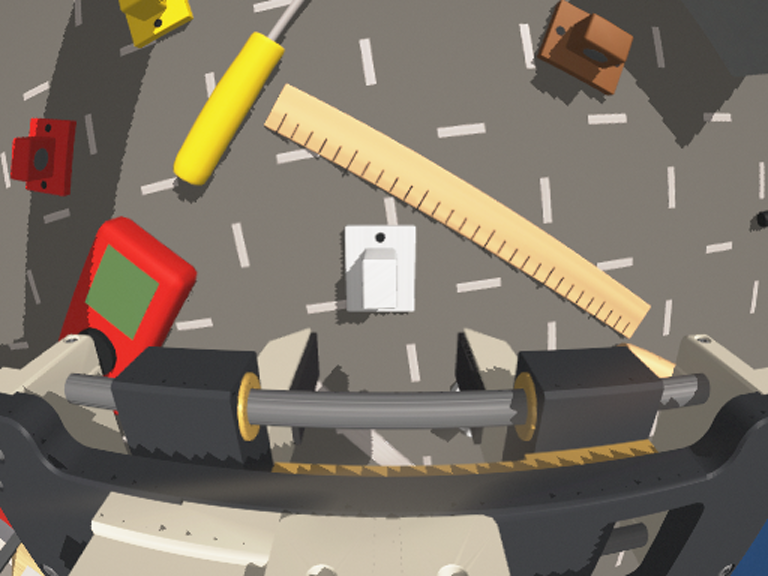

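Request:
{"fn": "send_rows", "kwargs": {
  "targets": [
    [[0, 0, 0, 2, -3, 35, -0.1], [0, 0, 0, 3.5, -4.5, 70, -0.1], [0, 0, 0, 3.5, -4.5, 95, -0.1], [0, 0, 0, 3.5, -4.5, 106, -0.1], [0, 0, 0, 3.5, -4.5, 109, -0.1]]
  ]
}}

```text
time: 18.25
tool_pos: [458.8, -323.0, 10.9]
tcp_rot: [-3.141, -0.003, 2.206]
contact_force: [-0.8, 0.7, 0.1]
grip_width: 50.8
```

Request:
{"fn": "send_rows", "kwargs": {
  "targets": [
    [[0, 0, 0, 0, 0, 0, -0.1], [0, 0, 0, 0, 0, 0, 1], [0, 0, 0, 0, 0, 0, 1], [0, 0, 0, 0, 0, 0, 1], [0, 0, 0, 0, 0, 0, 1]]
  ]
}}

```text
time: 18.67
tool_pos: [460.0, -324.0, 13.6]
tcp_rot: [3.141, 0.002, 2.206]
contact_force: [-0.6, 0.4, 0.3]
grip_width: 28.0
```

Request:
{"fn": "send_rows", "kwargs": {
  "targets": [
    [[0, 0, 0, 0, 0, 0, 1], [0, 0, 0, 0, 0, 0, 1], [0, 0, 0, 0, 0, 0, 1]]
  ]
}}

```text
time: 18.92
tool_pos: [459.7, -323.8, 13.1]
tcp_rot: [3.141, 0.001, 2.206]
contact_force: [-1.2, 1.2, 5.9]
grip_width: 19.7
```

Request:
{"fn": "send_rows", "kwargs": {
  "targets": [
    [[0, 0, 0, 0, 0, -30, 1], [0, 0, 0, 0, 0, -65, 1], [0, 0, 0, 0, 0, -100, 1], [0, 0, 0, 0, 0, -140, 1], [0, 0, 0, 0, 0, -170, 1]]
  ]
}}

```text
time: 19.33
tool_pos: [459.7, -323.7, 185.2]
tcp_rot: [3.141, 0.002, 2.206]
contact_force: [0.7, -0.9, -0.7]
grip_width: 19.8
```

```bash
python3 - <<'E'
from h import *
print(get_obs()["grip_width"]);go([*mw(-42,-42),190],81.8)
E
```

```text
19.82623415951809
turn [ 0.1  0.1 44.6] shift [355.8 270.   -5.3]  rows>= 10.7
```

Request:
{"fn": "send_rows", "kwargs": {
  "targets": [
    [[0, 0, 4, 32, 24, 0, 1], [0, 0, 8, 64, 48, 0, 1], [0, 0, 12, 96, 73, 0, 1], [0, 0, 16, 128, 97, 0, 1], [0, 0, 20, 160, 121, 0, 1]]
  ]
}}

```text
time: 19.75
tool_pos: [461.3, -121.2, 182.2]
tcp_rot: [-3.141, -0.0, 1.853]
contact_force: [1.8, -0.3, -1.1]
grip_width: 20.0
```

```bash
python3 - <<'E'
from h import *
print(get_obs()["grip_width"]);go([*mw(-42,-42),190],81.8)
E
```

```text
19.981819737752296
turn [-0.  -0.  24.3] shift [233.2  72.3  -7.7]  rows>= 5.9
```

Request:
{"fn": "send_rows", "kwargs": {
  "targets": [
    [[0, 0, 5, 35, 11, -2, 1], [0, 0, 10, 70, 22, -4, 1], [0, 0, 15, 105, 33, -6, 1], [0, 0, 20, 140, 44, -8, 1], [0, 0, 24.3, 175, 54, -8, 1]]
  ]
}}

```text
time: 20.17
tool_pos: [464.2, 61.9, 190.7]
tcp_rot: [3.141, -0.0, 1.428]
contact_force: [1.2, 0.2, -1.5]
grip_width: 19.6
```

```bash
python3 - <<'E'
from h import *
print(get_obs()["grip_width"]);go([*mw(-42,-42),130],81.8)
E
```

```text
19.628569295649775
turn [ 0. -0.  0.] shift [60.6 -7.  60.7]  rows>= 2.1
```

Request:
{"fn": "send_rows", "kwargs": {
  "targets": [
    [[0, 0, 0, 30, -4, 0, 1], [0, 0, 0, 60, -7, 15, 1], [0, 0, 0, 60, -7, 45, 1], [0, 0, 0, 60, -7, 61, 1], [0, 0, 0, 60, -7, 61, 1]]
  ]
}}

```text
time: 20.58
tool_pos: [463.1, 120.9, 126.1]
tcp_rot: [-3.134, 0.002, 1.434]
contact_force: [-0.5, -0.1, -2.5]
grip_width: 20.1
```

Request:
{"fn": "send_rows", "kwargs": {
  "targets": [
    [[0, 0, 0, 0, 0, 0, 1], [0, 0, 0, 0, 0, 0, 1]]
  ]
}}

```text
time: 20.75
tool_pos: [466.5, 120.4, 130.4]
tcp_rot: [3.14, -0.0, 1.432]
contact_force: [-0.0, -0.4, -1.2]
grip_width: 19.9
```

```bash
python3 - <<'E'
from h import *
print(get_obs()["grip_width"]);go([*mw(-42,-42),62],81.8);snap("wrist","w9",None,1.5)
E
```

```text
19.890735307289734
turn [ 0.1 -0.   0.3] shift [ 2.4 -1.  68.4]  rows>= 1.6
```

View pics/w9.png

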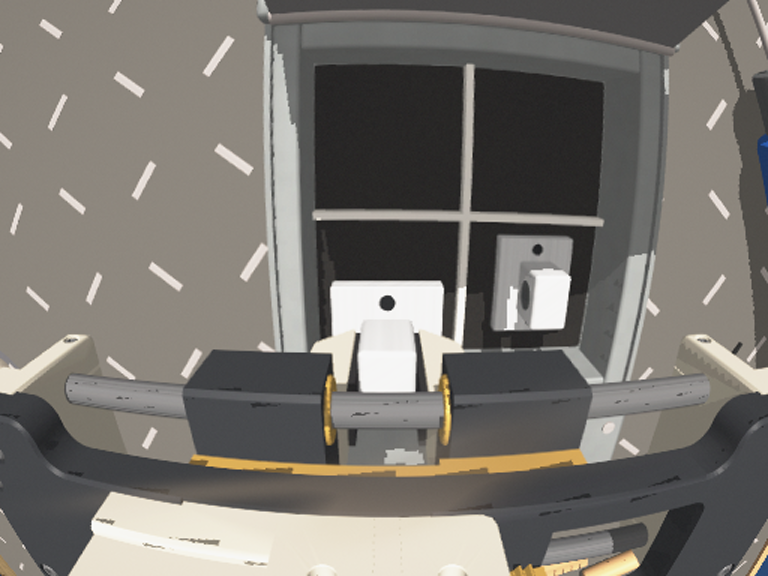

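Request:
{"fn": "send_rows", "kwargs": {
  "targets": [
    [[0, 0, 0, 1, -1, 25, 1], [0, 0, 0, 2, -1, 48, 1], [0, 0, 0, 2, -1, 62, 1], [0, 0, 0, 2, -1, 69, 1], [0, 0, 0, 2, -1, 69, 1]]
  ]
}}

```text
time: 21.22
tool_pos: [465.0, 122.3, 60.1]
tcp_rot: [-3.141, 0.0, 1.432]
contact_force: [0.1, 0.3, -0.9]
grip_width: 19.7
```

Request:
{"fn": "send_rows", "kwargs": {
  "targets": [
    [[0, 0, 0, 0, 0, 1, 1], [0, 0, 0, 0, 0, 2, 1], [0, 0, 0, 0, 0, 2, 1]]
  ]
}}

```text
time: 21.47
tool_pos: [465.8, 122.6, 59.4]
tcp_rot: [3.14, -0.001, 1.432]
contact_force: [0.5, -0.8, -0.8]
grip_width: 19.9
```

Request:
{"fn": "send_rows", "kwargs": {
  "targets": [
    [[0, 0, 0, 0, 0, 1, 1], [0, 0, 0, 0, 0, 1, 1], [0, 0, 0, 0, 0, 1, 1]]
  ]
}}

```text
time: 21.72
tool_pos: [465.6, 122.7, 58.1]
tcp_rot: [3.14, -0.0, 1.433]
contact_force: [0.6, 0.6, 2.0]
grip_width: 19.7
```

Request:
{"fn": "send_rows", "kwargs": {
  "targets": [
    [[0, 0, 0, 0, 0, 0.5, 0.22], [0, 0, 0, 0, 0, 0.5, 0.22], [0, 0, 0, 0, 0, 0.5, 0.22], [0, 0, 0, 0, 0, -8, 0.22], [0, 0, 0, 0, 0, -30, 0.22]]
  ]
}}

```text
time: 22.13
tool_pos: [463.2, 122.4, 86.0]
tcp_rot: [-3.136, 0.001, 1.433]
contact_force: [-0.6, -0.1, -0.5]
grip_width: 35.5
```

Request:
{"fn": "send_rows", "kwargs": {
  "targets": [
    [[0, 0, 0, 0, 0, -30, 0.22], [0, 0, 0, 0, 0, -65, 0.22], [0, 0, 0, 0, 0, -100, 0.2], [0, 0, 0, -30, 0, -110, 0], [0, 0, 0, -60, 0, -110, -0.2]]
  ]
}}

```text
time: 22.55
tool_pos: [458.5, 63.4, 201.5]
tcp_rot: [3.134, -0.001, 1.436]
contact_force: [0.4, -0.5, -0.7]
grip_width: 45.7
```

```bash
python3 - <<'E'
from h import *
np.set_printoptions(precision=1,suppress=True)
print(pose()[0]);findblk("top",(582,-367));m=camera_model("wrist");snap("wrist","w10",None,1.5)
for q in place_of("block0","wrist"): print(q["conf"],atz("wrist",q["location"],45,m))
snap("top","t3",(80,310,90,400),2.5)
E
```

```text
[458.5  63.4 201.5]
place 0.69 [237. 496.] [ 578.5 -357.1    0. ]
0.65 [551.4 110.8  45. ]
0.61 [471.3 -84.1  45. ]
0.51 [ 668.9 -344.2   45. ]
```

View pics/w10.png

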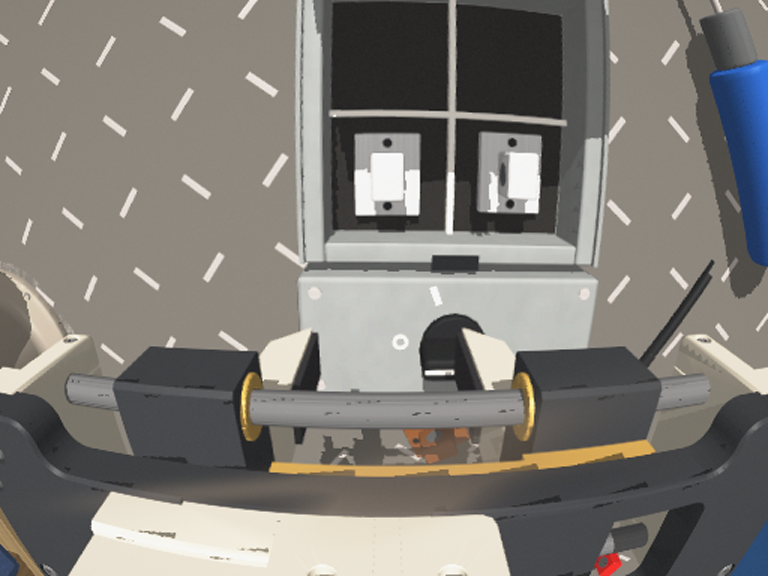

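View pics/t3.png

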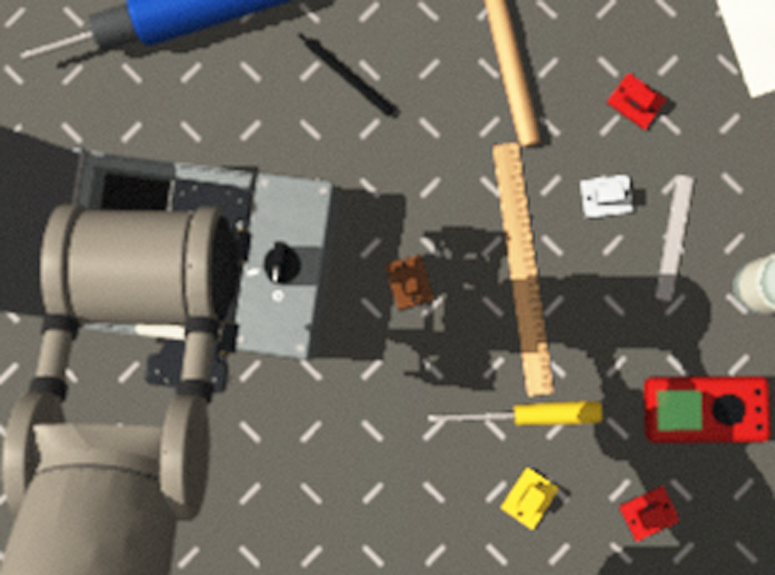

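```bash
python3 - <<'E'
from h import *
for z in(201,300,400,450,500):
    p=proj("top",[458.5,63.4,z]); print(z,(p-[80,90])[::-1]*2.5)
for y,z in((31,270),(156,281),(94,100)):
    for x in(-93,93): print(y,z,(proj("top",[*mw(x,y),z])-[80,90])[::-1]*2.5,(proj("side",[*mw(x,y),z]))[::-1]*1.5)
snap("side","s4",None,1.5)
E
```

```text
201 [218.51937254 290.10657819]
300 [198.78537966 283.82046574]
400 [174.74616886 276.16295906]
450 [160.75852153 271.70730102]
500 [145.15587561 266.73719754]
31 270 [ 59.62314885 321.75903301] [326.91389106 406.27659425]
31 270 [ 90.05603971 131.12262044] [204.34053198 343.16070166]
156 281 [-73.86024074 304.09853857] [261.36027156 490.35855933]
156 281 [-41.24417272 112.37532412] [130.1871263  412.72640403]
94 100 [ 53.35349664 319.11421786] [307.25630415 511.79480145]
94 100 [ 79.79468984 154.01405075] [197.86921944 447.45320781]
```

View pics/s4.png

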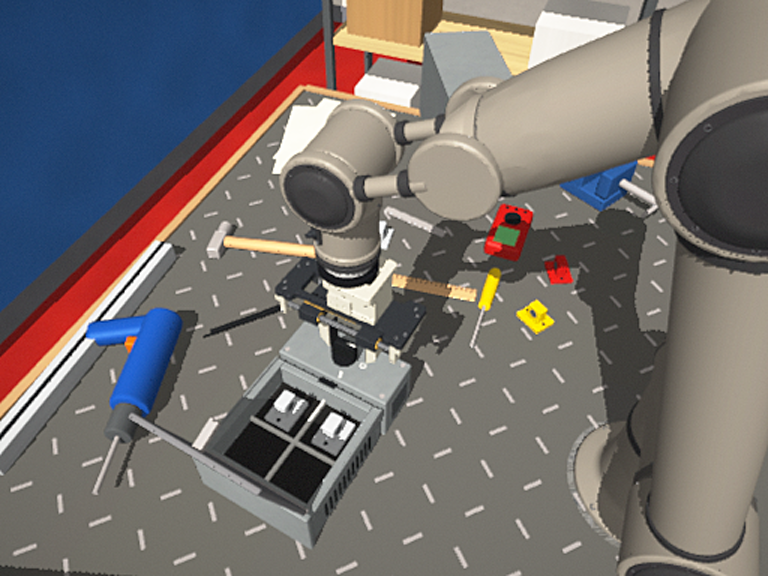

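```bash
python3 - <<'E'
from h import *
go([580,-362,200],97.4)
E
```

```text
turn [ -0.   -0.  -15.3] shift [-405.   180.5   -2.8]  rows>= 10.6
```

Request:
{"fn": "send_rows", "kwargs": {
  "targets": [
    [[0, 0, -3, -36, 16, 0, -0.2], [0, 0, -6, -72, 32, 0, -0.2], [0, 0, -9, -108, 48, 0, -0.2], [0, 0, -12, -144, 64, 0, -0.2], [0, 0, -15.3, -180, 80, 0, -0.2]]
  ]
}}

```text
time: 23.32
tool_pos: [511.7, -126.9, 197.1]
tcp_rot: [-3.141, -0.001, 1.704]
contact_force: [1.0, -0.7, -1.0]
grip_width: 55.0
```

```bash
python3 - <<'E'
from h import *
go([580,-362,160],97.4)
E
```

```text
turn [-0.  -0.   0.2] shift [-242.1   36.5   37. ]  rows>= 5.9
```

Request:
{"fn": "send_rows", "kwargs": {
  "targets": [
    [[0, 0, 0, -38, 6, 0, -0.2], [0, 0, 0, -76, 12, 0, -0.2], [0, 0, 0, -114, 18, 0, -0.2], [0, 0, 0, -152, 24, 0, -0.2], [0, 0, 0, -190, 30, 0, -0.2]]
  ]
}}

```text
time: 23.73
tool_pos: [566.2, -311.5, 196.8]
tcp_rot: [-3.141, -0.001, 1.701]
contact_force: [1.2, -0.8, -0.2]
grip_width: 55.0
```

Request:
{"fn": "send_rows", "kwargs": {
  "targets": [
    [[0, 0, 0, -26, 3, 20, -0.2], [0, 0, 0, -52, 6, 50, -0.2], [0, 0, 0, -52, 6, 70, -0.2], [0, 0, 0, -52, 6, 75, -0.2], [0, 0, 0, -52, 6, 75, -0.2]]
  ]
}}

```text
time: 24.15
tool_pos: [577.5, -359.8, 119.7]
tcp_rot: [-3.138, -0.004, 1.7]
contact_force: [-0.6, -0.2, 0.2]
grip_width: 55.2
```

Request:
{"fn": "send_rows", "kwargs": {
  "targets": [
    [[0, 0, 0, 0, 0, 0, -0.2], [0, 0, 0, 0, 0, 0, -0.2]]
  ]
}}

```text
time: 24.32
tool_pos: [579.2, -360.9, 124.6]
tcp_rot: [3.139, 0.002, 1.701]
contact_force: [0.1, -0.9, -0.1]
grip_width: 55.1
```

```bash
python3 - <<'E'
from h import *
findblk("wrist",(580,-362),"w11");print(pose()[0],get_obs()["tcp_rot"])
E
```

```text
place 0.67 [268. 381.] [ 575.6 -361.5    0. ]
region 0.79 [ 576.9 -360. ] [43.3 57.4] ang 6.4
[ 578.81238062 -361.20738002  124.40816285] [3.13952788e+00 1.98877137e-03 1.70051515e+00]
```

View pics/w11.png

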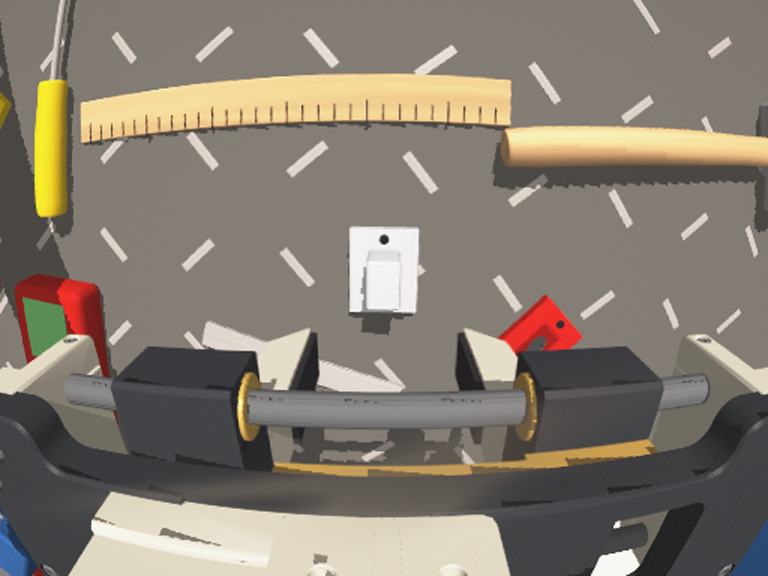

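Request:
{"fn": "send_rows", "kwargs": {
  "targets": [
    [[0, 0, 1, 1, -2, 35, -0.1], [0, 0, 1, 1, -2, 70, -0.1], [0, 0, 1, 1, -2, 96, -0.1], [0, 0, 1, 1, -2, 108, -0.1], [0, 0, 1, 1, -2, 112, -0.1]]
  ]
}}

```text
time: 24.88
tool_pos: [575.1, -359.8, 8.6]
tcp_rot: [-3.139, -0.002, 1.682]
contact_force: [-1.0, 0.5, 0.6]
grip_width: 50.1
```

Request:
{"fn": "send_rows", "kwargs": {
  "targets": [
    [[0, 0, 0, 0, 0, 0, -0.1], [0, 0, 0, 0, 0, 0, 1], [0, 0, 0, 0, 0, 0, 1], [0, 0, 0, 0, 0, 0, 1], [0, 0, 0, 0, 0, 0, 1]]
  ]
}}

```text
time: 25.3
tool_pos: [576.5, -361.2, 11.9]
tcp_rot: [3.14, 0.002, 1.682]
contact_force: [0.5, -0.0, -0.8]
grip_width: 28.5
```

Request:
{"fn": "send_rows", "kwargs": {
  "targets": [
    [[0, 0, 0, 0, 0, 0, 1], [0, 0, 0, 0, 0, 0, 1], [0, 0, 0, 0, 0, 0, 1]]
  ]
}}

```text
time: 25.55
tool_pos: [576.3, -360.9, 11.2]
tcp_rot: [3.141, 0.001, 1.682]
contact_force: [-0.7, -0.0, 3.8]
grip_width: 19.4
```

Request:
{"fn": "send_rows", "kwargs": {
  "targets": [
    [[0, 0, 0, 0, 0, -30, 1], [0, 0, 0, 0, 0, -65, 1], [0, 0, 0, 0, 0, -100, 1], [0, 0, 0, 0, 0, -140, 1], [0, 0, 0, 0, 0, -180, 1]]
  ]
}}

```text
time: 25.97
tool_pos: [575.3, -360.2, 191.3]
tcp_rot: [-3.14, -0.002, 1.682]
contact_force: [1.7, -0.3, -0.3]
grip_width: 19.8
```

```bash
python3 - <<'E'
from h import *
print(get_obs()["grip_width"]);go([*mw(42,20),220],261.8)
E
```

```text
19.78487270730052
turn [ 1.000e-01 -1.000e-01 -1.654e+02] shift [531.2  41.9 -27.9]  rows>= 23.1
```

Request:
{"fn": "send_rows", "kwargs": {
  "targets": [
    [[0, 0, -7, 25, 2, -6, 1], [0, 0, -14, 50, 4, -12, 1], [0, 0, -21, 75, 6, -18, 1], [0, 0, -28, 100, 8, -24, 1], [0, 0, -35, 125, 10, -28, 1]]
  ]
}}

```text
time: 26.38
tool_pos: [571.6, -234.2, 218.6]
tcp_rot: [3.142, -0.0, 2.299]
contact_force: [0.5, 0.4, -1.3]
grip_width: 19.6
```

```bash
python3 - <<'E'
from h import *
print(get_obs()["grip_width"]);go([*mw(42,20),220],261.8)
E
```

```text
19.57752784988791
turn [   0.    -0.  -130.1] shift [312.6 260.3  -1.3]  rows>= 18.2
```

Request:
{"fn": "send_rows", "kwargs": {
  "targets": [
    [[0, 0, -7, 18, 15, 0, 1], [0, 0, -14, 36, 30, 0, 1], [0, 0, -21, 54, 45, 0, 1], [0, 0, -28, 72, 60, 0, 1], [0, 0, -35, 90, 75, 0, 1]]
  ]
}}

```text
time: 26.8
tool_pos: [568.3, -117.1, 218.1]
tcp_rot: [3.141, -0.001, 2.91]
contact_force: [0.1, -0.2, -1.0]
grip_width: 19.8
```

```bash
python3 - <<'E'
from h import *
print(get_obs()["grip_width"]);go([*mw(42,20),220],261.8)
E
```

```text
19.759113205261038
turn [  0.1  -0.  -95.1] shift [ 76.5 279.3  -1.8]  rows>= 13.3
```

Request:
{"fn": "send_rows", "kwargs": {
  "targets": [
    [[0, 0, -7, 6, 22, 0, 1], [0, 0, -14, 12, 43, 0, 1], [0, 0, -21, 18, 65, 0, 1], [0, 0, -28, 23, 86, 0, 1], [0, 0, -35, 29, 107, 0, 1]]
  ]
}}

```text
time: 27.22
tool_pos: [565.4, -6.4, 218.0]
tcp_rot: [3.141, -0.001, -2.762]
contact_force: [0.6, -0.3, -2.7]
grip_width: 19.6
```

```bash
python3 - <<'E'
from h import *
print(get_obs()["grip_width"]);go([*mw(42,20),220],261.8)
E
```

```text
19.58057445794126
turn [  0.   -0.  -60.1] shift [-59.2 168.7  -1.9]  rows>= 8.4
```

Request:
{"fn": "send_rows", "kwargs": {
  "targets": [
    [[0, 0, -7, -6, 18, 0, 1], [0, 0, -14, -12, 36, 0, 1], [0, 0, -21, -18, 54, 0, 1], [0, 0, -28, -24, 72, 0, 1], [0, 0, -35, -30, 88, 0, 1]]
  ]
}}

```text
time: 27.63
tool_pos: [561.0, 86.6, 218.1]
tcp_rot: [3.141, -0.0, -2.151]
contact_force: [0.0, -0.1, -1.8]
grip_width: 19.7
```

```bash
python3 - <<'E'
from h import *
print(get_obs()["grip_width"]);go([*mw(42,20),220],261.8)
E
```

```text
19.7168723850797
turn [  0.1  -0.  -25.1] shift [-70.   49.6  -1.9]  rows>= 3.5
```

Request:
{"fn": "send_rows", "kwargs": {
  "targets": [
    [[0, 0, -6, -18, 12, 0, 1], [0, 0, -12, -36, 24, 0, 1], [0, 0, -18, -54, 37, 0, 1], [0, 0, -25, -70, 50, 0, 1], [0, 0, -25, -70, 50, 0, 1]]
  ]
}}

```text
time: 28.05
tool_pos: [557.8, 174.8, 218.0]
tcp_rot: [3.14, 0.001, -1.712]
contact_force: [0.1, -1.1, -1.8]
grip_width: 19.7
```

Request:
{"fn": "send_rows", "kwargs": {
  "targets": [
    [[0, 0, 0, 0, 0, 0, 1]]
  ]
}}

```text
time: 28.13
tool_pos: [558.2, 172.2, 218.0]
tcp_rot: [3.141, -0.0, -1.72]
contact_force: [-1.3, 0.2, -1.0]
grip_width: 19.8
```

```bash
python3 - <<'E'
from h import *
print(get_obs()["grip_width"]);print(mw(42,39));go([*mw(42,39),120],261.8);snap("wrist","w12",None,1.5);snap("side","s5",None,1.5)
E
```

```text
19.79255515562544
[560.63313011 191.11085779]
turn [ 0.1 -0.  -0.4] shift [-19.1   0.3  97.9]  rows>= 2.4
```

View pics/w12.png

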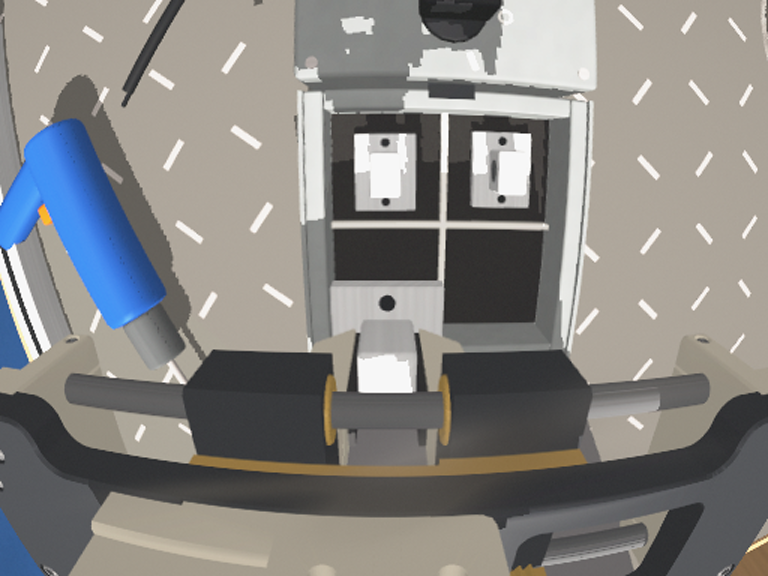

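View pics/s5.png

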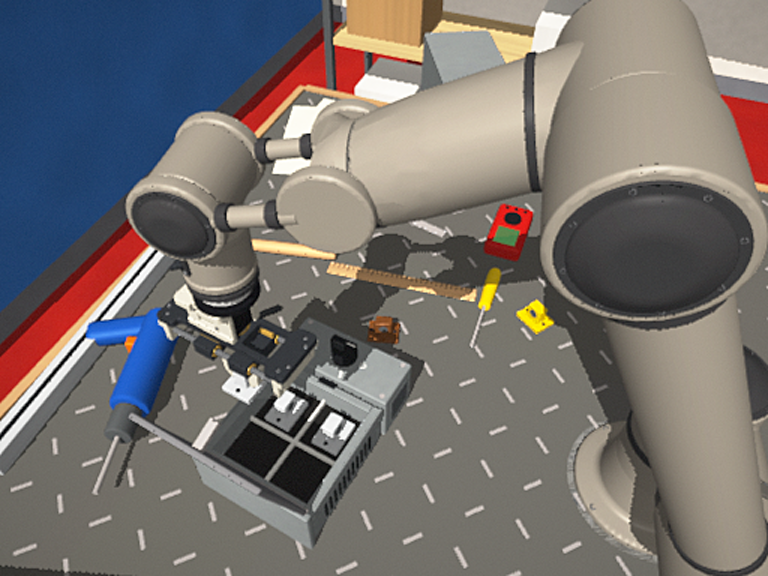

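Request:
{"fn": "send_rows", "kwargs": {
  "targets": [
    [[0, 0, -0.4, -10, 0, 20, 1], [0, 0, -0.4, -19, 0, 45, 1], [0, 0, -0.4, -19, 0, 70, 1], [0, 0, -0.4, -19, 0, 90, 1], [0, 0, -0.4, -19, 0, 98, 1]]
  ]
}}

```text
time: 28.65
tool_pos: [560.1, 188.8, 117.3]
tcp_rot: [3.137, -0.002, -1.717]
contact_force: [-0.6, -0.4, -1.8]
grip_width: 19.6
```

Request:
{"fn": "send_rows", "kwargs": {
  "targets": [
    [[0, 0, 0, 0, 0, 0, 1], [0, 0, 0, 0, 0, 0, 1]]
  ]
}}

```text
time: 28.82
tool_pos: [562.1, 189.5, 121.0]
tcp_rot: [-3.141, 0.0, -1.716]
contact_force: [1.5, 0.5, -1.0]
grip_width: 19.7
```

```bash
python3 - <<'E'
from h import *
print(get_obs()["grip_width"]);go([*mw(42,39),62],261.8);snap("side","s6",None,1.5)
E
```

```text
19.70245271937396
turn [-0.   0.  -0.1] shift [-1.3  1.7 59. ]  rows>= 1.4
```

View pics/s6.png

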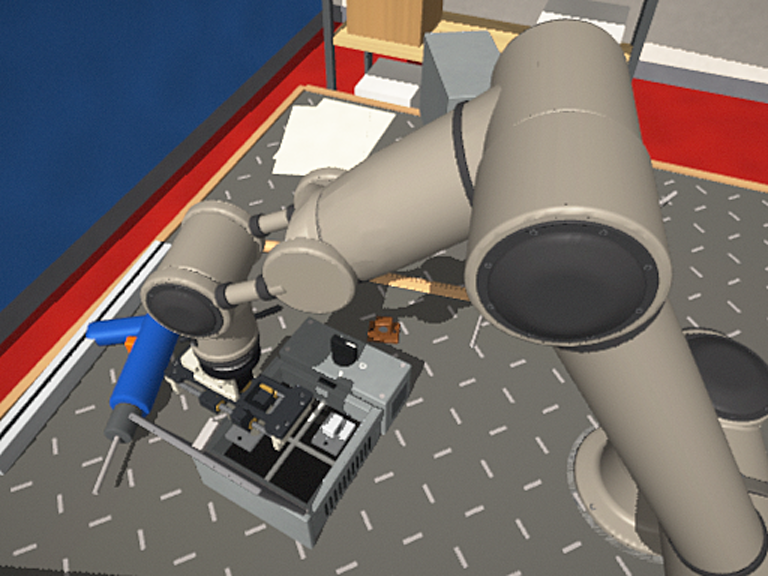

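Request:
{"fn": "send_rows", "kwargs": {
  "targets": [
    [[0, 0, 0, -1, 1, 20, 1], [0, 0, 0, -1, 1, 38, 1], [0, 0, 0, -1, 1, 52, 1], [0, 0, 0, -1, 1, 59, 1], [0, 0, 0, -1, 1, 60, 1]]
  ]
}}

```text
time: 29.28
tool_pos: [560.8, 191.1, 60.4]
tcp_rot: [3.141, -0.0, -1.715]
contact_force: [0.6, -0.3, -2.4]
grip_width: 19.9
```

Request:
{"fn": "send_rows", "kwargs": {
  "targets": [
    [[0, 0, 0, 0, 0, 1, 1], [0, 0, 0, 0, 0, 2, 1], [0, 0, 0, 0, 0, 2, 1]]
  ]
}}

```text
time: 29.53
tool_pos: [561.4, 191.4, 59.5]
tcp_rot: [-3.14, 0.001, -1.714]
contact_force: [0.8, 0.2, -1.0]
grip_width: 19.6
```

Request:
{"fn": "send_rows", "kwargs": {
  "targets": [
    [[0, 0, 0, 0, 0, 1, 1], [0, 0, 0, 0, 0, 1, 1], [0, 0, 0, 0, 0, 1, 1]]
  ]
}}

```text
time: 29.78
tool_pos: [560.9, 191.4, 57.8]
tcp_rot: [-3.141, 0.0, -1.714]
contact_force: [-0.1, -0.1, -1.3]
grip_width: 19.8
```

Request:
{"fn": "send_rows", "kwargs": {
  "targets": [
    [[0, 0, 0, 0, 0, 1, 1], [0, 0, 0, 0, 0, 1.5, 1], [0, 0, 0, 0, 0, 1.5, 1]]
  ]
}}

```text
time: 30.03
tool_pos: [560.8, 191.3, 56.2]
tcp_rot: [-3.141, 0.0, -1.714]
contact_force: [-0.6, 0.1, 1.8]
grip_width: 19.8
```

Request:
{"fn": "send_rows", "kwargs": {
  "targets": [
    [[0, 0, 0, 0, 0, 0, 0.22], [0, 0, 0, 0, 0, 0, 0.22], [0, 0, 0, 0, 0, 0, 0.22], [0, 0, 0, 0, 0, -8, 0.22], [0, 0, 0, 0, 0, -30, 0.22]]
  ]
}}

```text
time: 30.45
tool_pos: [558.8, 190.9, 83.8]
tcp_rot: [3.136, -0.002, -1.714]
contact_force: [-0.7, -0.3, -0.4]
grip_width: 35.4
```

Request:
{"fn": "send_rows", "kwargs": {
  "targets": [
    [[0, 0, 0, 0, 0, -30, 0.22], [0, 0, 0, 0, 0, -65, 0.22], [0, 0, 0, 0, 0, -100, 0.2], [0, 0, 0, 0, 0, -125, 0.2], [0, 0, 0, 0, 0, -150, 0.2]]
  ]
}}

```text
time: 30.87
tool_pos: [560.8, 191.4, 238.9]
tcp_rot: [-3.139, 0.001, -1.714]
contact_force: [0.5, 0.3, -0.2]
grip_width: 36.9
```

Request:
{"fn": "send_rows", "kwargs": {
  "targets": [
    [[0, 0, 0, 20, 0, 0, 0.2], [0, 0, 0, 20, 0, 0, 0.2]]
  ]
}}

```text
time: 31.03
tool_pos: [558.4, 169.8, 238.6]
tcp_rot: [-3.137, 0.0, -1.715]
contact_force: [-0.2, -0.5, 0.1]
grip_width: 37.1
```

```bash
python3 - <<'E'
from h import *
np.set_printoptions(precision=1,suppress=True)
print(pose()[0]);m=camera_model("wrist");snap("wrist","w13",None,1.5)
for q in place_of("block0","wrist"): 
  w=atz("wrist",q["location"],45,m);print(q["conf"],w,"mach",(w[:2]-MC)@ux,(w[:2]-MC)@uy)
snap("top","t4",None,1.5)
E
```

```text
[558.4 169.8 238.6]
0.9 [468.3 121.7  45. ] mach -39.5189772204808 -42.83384504961177
0.74 [552.1 116.2  45. ] mach 44.23543226864527 -36.33060211407794
0.56 [563.2 190.1  45. ] mach 44.71548569669837 38.40753884525448
```

View pics/w13.png

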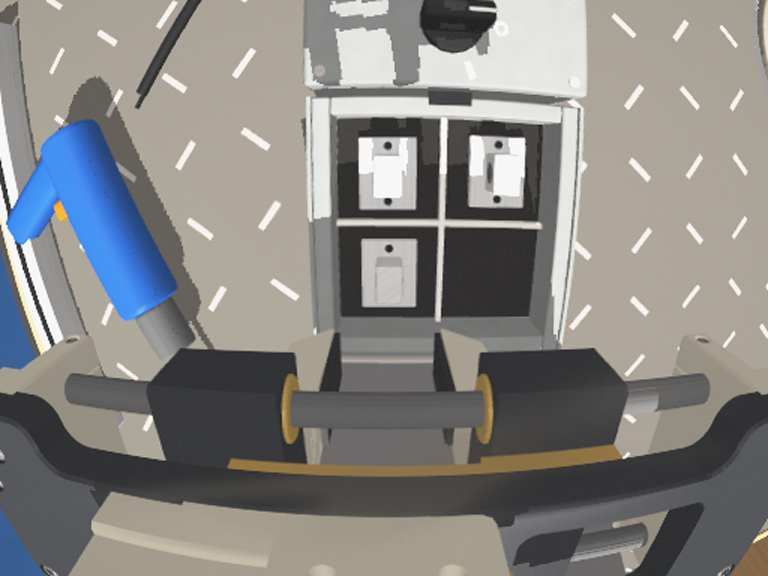

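View pics/t4.png

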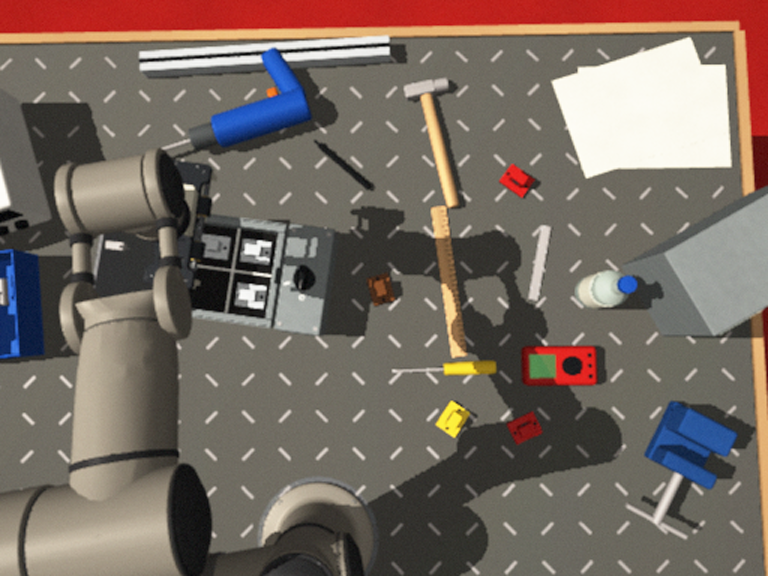

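```bash
python3 - <<'E'
from h import *
print(mw(0,210));go([*mw(0,210),330],261.8)
E
```

```text
[543.45207608 366.35300849]
turn [ 0.   0.  -0.1] shift [-190.7   42.   -94.1]  rows>= 5.2
```

Request:
{"fn": "send_rows", "kwargs": {
  "targets": [
    [[0, 0, 0, 10, 10, -30, 1], [0, 0, 0, 10, 20, -60, 1], [0, 0, 0, 10, 30, -95, 1], [0, 0, 0, 10, 42, -95, 1]]
  ]
}}

```text
time: 31.52
tool_pos: [516.6, 168.5, 337.0]
tcp_rot: [-3.132, 0.003, -1.714]
contact_force: [-0.6, 0.1, -0.4]
grip_width: 14.7
```

Request:
{"fn": "send_rows", "kwargs": {
  "targets": [
    [[0, 0, 0, -40, 0, 0, 1], [0, 0, 0, -80, 0, 0, 1], [0, 0, 0, -120, 0, 0, 1], [0, 0, 0, -160, 0, 0, 1], [0, 0, 0, -200, 0, 0, 1]]
  ]
}}

```text
time: 31.93
tool_pos: [542.9, 368.0, 330.1]
tcp_rot: [3.14, -0.001, -1.714]
contact_force: [0.8, -0.5, -0.7]
grip_width: 0.7
```

Request:
{"fn": "send_rows", "kwargs": {
  "targets": [
    [[0, 0, 0, 0, 0, 30, 1], [0, 0, 0, 0, 0, 60, 1], [0, 0, 0, 0, 0, 85, 1], [0, 0, 0, 0, 0, 90, 1], [0, 0, 0, 0, 0, 90, 1]]
  ]
}}

```text
time: 32.35
tool_pos: [542.3, 365.6, 238.3]
tcp_rot: [3.137, -0.003, -1.714]
contact_force: [0.1, 0.1, -0.2]
grip_width: 0.2
```

```bash
python3 - <<'E'
from h import *
p,_=pose();print(p,"mach",(p[:2]-MC)@ux,(p[:2]-MC)@uy,get_obs()["contact_force"]);snap("side","s7",None,1.5);snap("wrist","w14",None,1.5)
E
```

```text
[542.26787639 365.60837027 238.31679443] mach -1.0658857457084217 209.0940736468481 [ 0.09638994  0.07398989 -0.2462438 ]
```

View pics/s7.png

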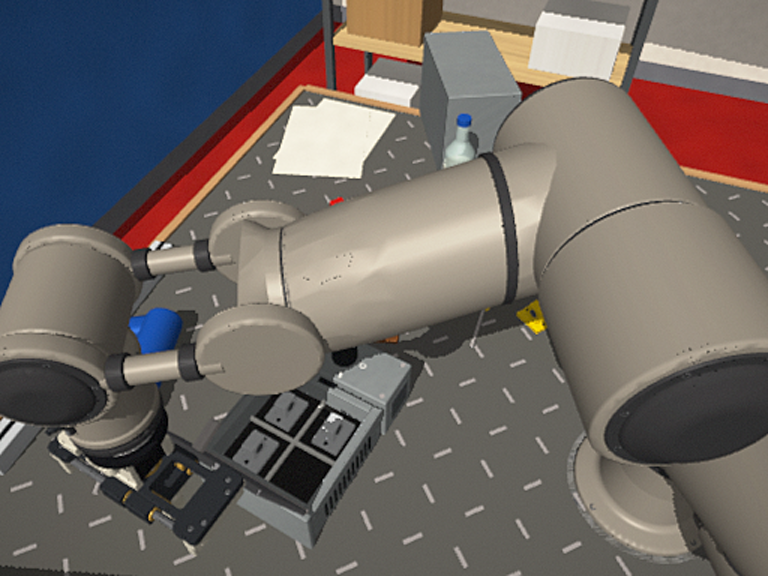

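View pics/w14.png

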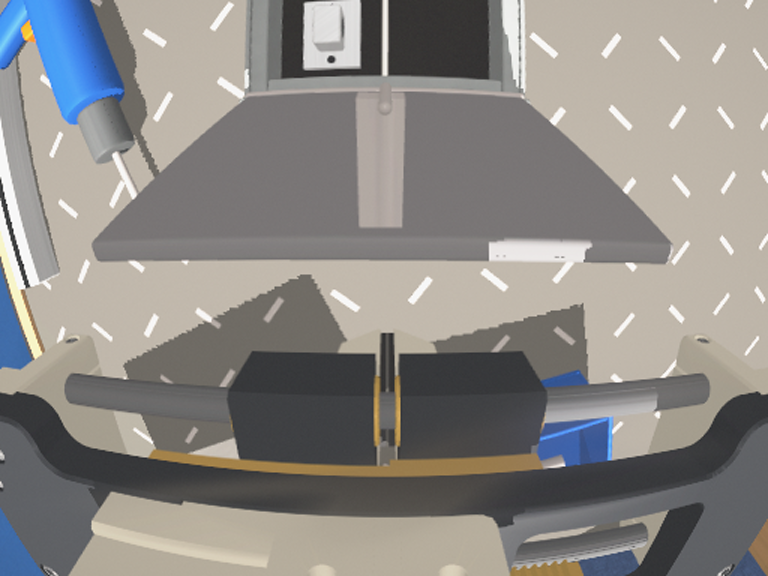

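Request:
{"fn": "send_rows", "kwargs": {
  "targets": [
    [[0, 0, 0, 12, 0, 0, 1], [0, 0, 0, 22, 0, 0, 1], [0, 0, 0, 30, 0, 0, 1], [0, 0, 0, 36, 0, 0, 1], [0, 0, 0, 42, 0, 0, 1]]
  ]
}}

```text
time: 32.87
tool_pos: [537.8, 323.7, 242.3]
tcp_rot: [-3.14, 0.002, -1.715]
contact_force: [0.2, 2.5, 1.5]
grip_width: 0.4
```

Request:
{"fn": "send_rows", "kwargs": {
  "targets": [
    [[0, 0, 0, 7, 0, 0, 1], [0, 0, 0, 14, 0, 0, 1], [0, 0, 0, 21, 0, 0, 1], [0, 0, 0, 28, 0, 0, 1], [0, 0, 0, 35, 0, 0, 1]]
  ]
}}

```text
time: 33.28
tool_pos: [532.3, 288.7, 241.0]
tcp_rot: [3.142, 0.0, -1.714]
contact_force: [-0.1, 2.6, -0.1]
grip_width: 0.3
```

Request:
{"fn": "send_rows", "kwargs": {
  "targets": [
    [[0, 0, 0, 8, 0, 0, 1], [0, 0, 0, 16, 0, 0, 1], [0, 0, 0, 24, 0, 0, 1], [0, 0, 0, 32, 0, 0, 1], [0, 0, 0, 40, 0, 0, 1]]
  ]
}}

```text
time: 33.7
tool_pos: [526.5, 249.0, 240.8]
tcp_rot: [3.141, 0.0, -1.714]
contact_force: [0.4, 1.8, -1.0]
grip_width: 0.3
```

Request:
{"fn": "send_rows", "kwargs": {
  "targets": [
    [[0, 0, 0, 8, 0, 0, 1], [0, 0, 0, 16, 0, 1, 1], [0, 0, 0, 24, 0, 2, 1], [0, 0, 0, 32, 0, 3, 1], [0, 0, 0, 40, 0, 4, 1]]
  ]
}}

```text
time: 34.12
tool_pos: [520.9, 209.4, 236.8]
tcp_rot: [3.142, 0.0, -1.714]
contact_force: [-0.4, 2.9, -0.9]
grip_width: 0.3
```

```bash
python3 - <<'E'
from h import *
p,_=pose();print(p,"mach",(p[:2]-MC)@ux,(p[:2]-MC)@uy,get_obs()["contact_force"]);snap("wrist","w15",None,1.5)
E
```

```text
[520.88417926 209.39137878 236.80632524] mach 0.05010202993844222 51.424274686875414 [-0.38767311  2.94131565 -0.90374365]
```

View pics/w15.png

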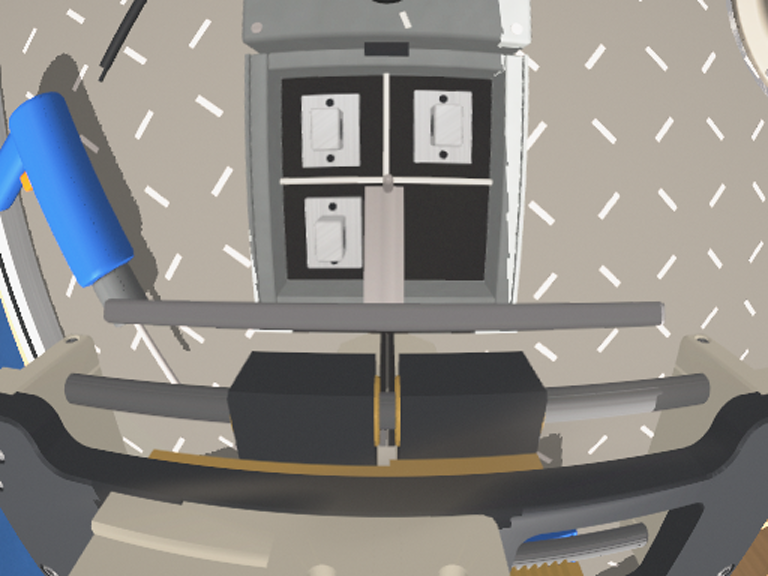

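Request:
{"fn": "send_rows", "kwargs": {
  "targets": [
    [[0, 0, 0, 10, 0, 2, 1], [0, 0, 0, 20, 0, 5, 1], [0, 0, 0, 30, 0, 10, 1], [0, 0, 0, 40, 0, 15, 1], [0, 0, 0, 50, 0, 21, 1]]
  ]
}}

```text
time: 34.58
tool_pos: [513.7, 159.7, 215.5]
tcp_rot: [-3.141, 0.0, -1.714]
contact_force: [-0.1, 2.6, -0.8]
grip_width: 0.7
```

Request:
{"fn": "send_rows", "kwargs": {
  "targets": [
    [[0, 0, 0, 7, 0, 5, 1], [0, 0, 0, 14, 0, 11, 1], [0, 0, 0, 21, 0, 17, 1], [0, 0, 0, 28, 0, 23, 1], [0, 0, 0, 34, 0, 30, 1]]
  ]
}}

```text
time: 35.0
tool_pos: [509.0, 126.4, 185.5]
tcp_rot: [-3.141, 0.0, -1.714]
contact_force: [0.4, 2.6, 0.6]
grip_width: 0.4
```

```bash
python3 - <<'E'
from h import *
p,_=pose();print(p,"mach",(p[:2]-MC)@ux,(p[:2]-MC)@uy,get_obs()["contact_force"])
E
```

```text
[508.99988264 126.35929847 185.48987837] mach 0.13008478846022994 -32.453949359286916 [0.3778831  2.6123727  0.61501202]
```

Next: (−33,185) → (−53,150) → (−63,122).

Request:
{"fn": "send_rows", "kwargs": {
  "targets": [
    [[0, 0, 0, 5, 0, 7, 1], [0, 0, 0, 10, 0, 15, 1], [0, 0, 0, 14, 0, 22, 1], [0, 0, 0, 18, 0, 29, 1], [0, 0, 0, 21, 0, 36, 1]]
  ]
}}

```text
time: 35.42
tool_pos: [505.9, 105.9, 149.2]
tcp_rot: [3.141, -0.0, -1.714]
contact_force: [-0.2, 2.5, 1.7]
grip_width: 0.5
```

Request:
{"fn": "send_rows", "kwargs": {
  "targets": [
    [[0, 0, 0, 4, 0, 6, 1], [0, 0, 0, 7, 0, 12, 1], [0, 0, 0, 10, 0, 18, 1], [0, 0, 0, 13, 0, 24, 1], [0, 0, 0, 16, 0, 29, 1]]
  ]
}}

```text
time: 35.83
tool_pos: [503.7, 90.3, 120.4]
tcp_rot: [-3.142, 0.0, -1.714]
contact_force: [-0.0, 3.6, 2.0]
grip_width: 0.4
```

```bash
python3 - <<'E'
from h import *
p,_=pose();print(p,"mach",(p[:2]-MC)@ux,(p[:2]-MC)@uy,get_obs()["contact_force"])
snap("wrist","w16",None,1.5)
E
```

```text
[503.69912021  90.25787739 120.40890584] mach 0.03262332764054937 -68.94231993909327 [-0.01280493  3.56334848  2.00365425]
```

View pics/w16.png

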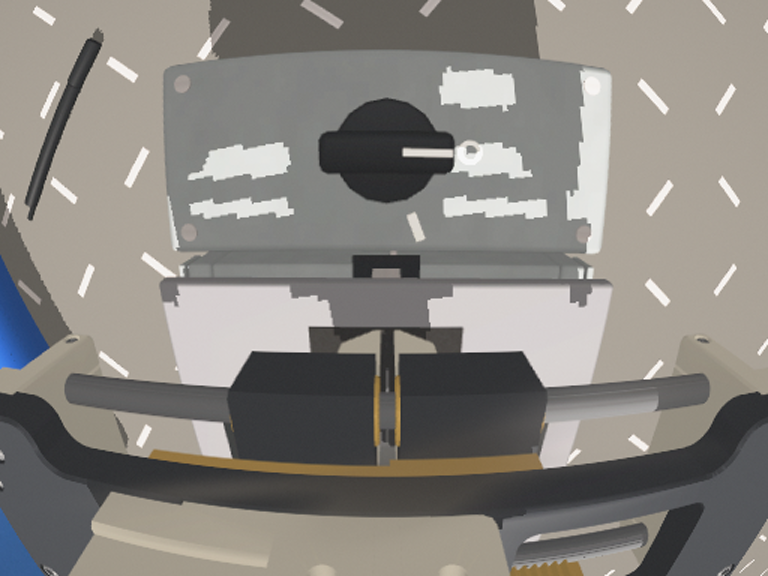

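Now press straight down, watching the force.

Request:
{"fn": "send_rows", "kwargs": {
  "targets": [
    [[0, 0, 0, 0, 0, 4, 1], [0, 0, 0, 0, 0, 8, 1], [0, 0, 0, 0, 0, 12, 1], [0, 0, 0, 0, 0, 15, 1], [0, 0, 0, 0, 0, 17, 1]]
  ]
}}

```text
time: 36.3
tool_pos: [503.8, 90.3, 103.6]
tcp_rot: [-3.141, -0.0, -1.714]
contact_force: [0.3, -2.2, 3.4]
grip_width: 0.6
```

Request:
{"fn": "send_rows", "kwargs": {
  "targets": [
    [[0, 0, 0, 0, 0, 1, 1], [0, 0, 0, 0, 0, 2, 1], [0, 0, 0, 0, 0, 3, 1], [0, 0, 0, 0, 0, 3, 1]]
  ]
}}

```text
time: 36.63
tool_pos: [503.8, 90.3, 101.0]
tcp_rot: [-3.141, -0.0, -1.714]
contact_force: [-0.1, -2.5, 3.3]
grip_width: 0.7
```

Request:
{"fn": "send_rows", "kwargs": {
  "targets": [
    [[0, 0, 0, 0, 0, 1, 1], [0, 0, 0, 0, 0, 2, 1], [0, 0, 0, 0, 0, 2, 1]]
  ]
}}

```text
time: 36.88
tool_pos: [503.9, 90.3, 100.7]
tcp_rot: [-3.14, 0.0, -1.714]
contact_force: [-5.3, -3.6, 17.2]
grip_width: -0.1
```

Stop reached (17 N). Release slowly upward.

Request:
{"fn": "send_rows", "kwargs": {
  "targets": [
    [[0, 0, 0, 0, 0, -4, 1], [0, 0, 0, 0, 0, -10, 1], [0, 0, 0, 0, 0, -30, 1], [0, 0, 0, 0, 0, -60, 1], [0, 0, 0, 0, 0, -90, 1]]
  ]
}}

```text
time: 37.3
tool_pos: [502.8, 90.8, 189.2]
tcp_rot: [3.139, 0.0, -1.714]
contact_force: [1.1, -0.4, 0.3]
grip_width: 0.0
```

Request:
{"fn": "send_rows", "kwargs": {
  "targets": [
    [[0, 0, 0, 0, 0, 0, 1], [0, 0, 0, 0, 0, 0, 1], [0, 0, 0, 0, 0, 0, 1], [0, 0, 0, 0, 0, 0, 0.5], [0, 0, 0, 0, 0, 0, 0]]
  ]
}}

```text
time: 37.72
tool_pos: [503.0, 90.5, 187.7]
tcp_rot: [3.139, -0.0, -1.714]
contact_force: [0.2, -0.4, 0.4]
grip_width: 9.2
```

```bash
python3 - <<'E'
from h import *
print(pose()[0]);snap("wrist","w17",None,1.5);snap("side","s8",None,1.5)
for y in range(170,176):pass
go([492.5,13.3,190],171.8)
E
```

```text
[502.97570418  90.50603358 187.68567629]
turn [ 0.1 -0.1 90. ] shift [77.9 -0.4 -2. ]  rows>= 12.6
```

View pics/w17.png

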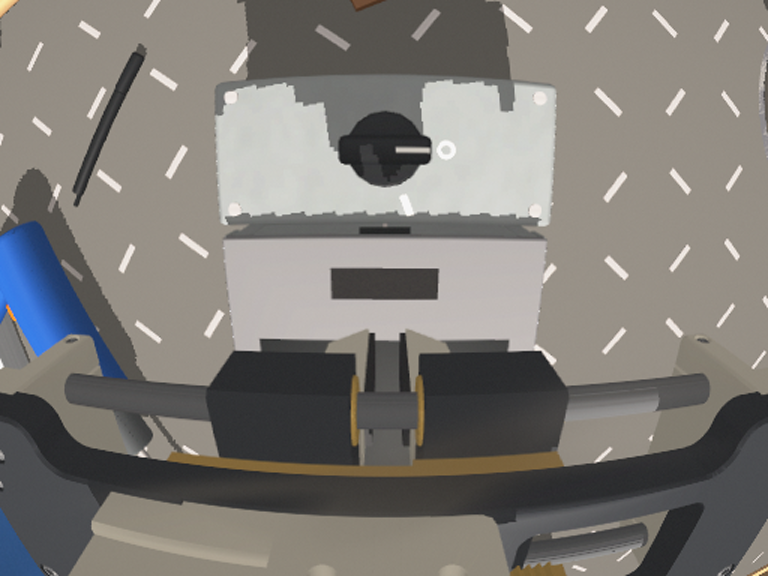

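View pics/s8.png

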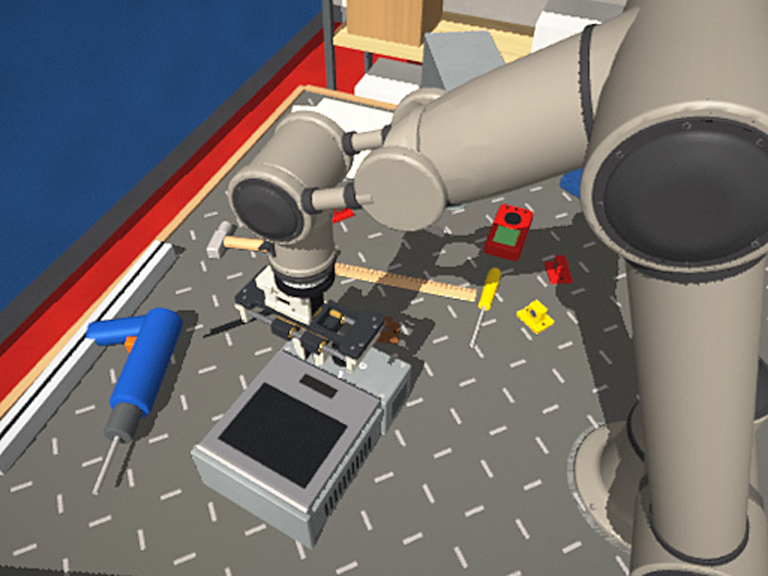

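Request:
{"fn": "send_rows", "kwargs": {
  "targets": [
    [[0, 0, 7, 15, 0, 0, -0.2], [0, 0, 14, 30, 0, 0, -0.2], [0, 0, 21, 45, 0, 0, -0.2], [0, 0, 28, 60, 0, 0, -0.2], [0, 0, 35, 78, 0, 0, -0.2]]
  ]
}}

```text
time: 38.23
tool_pos: [492.3, 12.9, 188.5]
tcp_rot: [3.141, -0.0, -2.331]
contact_force: [0.1, -0.5, -0.5]
grip_width: 50.2
```

Request:
{"fn": "send_rows", "kwargs": {
  "targets": [
    [[0, 0, 7, 0, 0, 0, -0.2], [0, 0, 14, 0, 0, 0, -0.2], [0, 0, 21, 0, 0, 0, -0.2], [0, 0, 28, 0, 0, 0, -0.2], [0, 0, 35, 0, 0, 0, -0.2]]
  ]
}}

```text
time: 38.65
tool_pos: [492.4, 13.2, 188.4]
tcp_rot: [3.141, -0.001, -2.942]
contact_force: [-0.4, -0.5, -0.3]
grip_width: 55.3
```

Request:
{"fn": "send_rows", "kwargs": {
  "targets": [
    [[0, 0, 7, 0, 0, 8, -0.2], [0, 0, 14, 0, 0, 16, -0.2], [0, 0, 20, 0, 0, 24, -0.2], [0, 0, 20, 0, 0, 28, -0.2], [0, 0, 20, 0, 0, 28, -0.2]]
  ]
}}

```text
time: 39.07
tool_pos: [491.9, 13.3, 159.8]
tcp_rot: [3.142, -0.002, 3.001]
contact_force: [0.2, -0.6, -0.2]
grip_width: 55.0
```

Request:
{"fn": "send_rows", "kwargs": {
  "targets": [
    [[0, 0, 0, 0, 0, 0, -0.2]]
  ]
}}

```text
time: 39.15
tool_pos: [492.5, 13.2, 160.8]
tcp_rot: [3.142, -0.001, 3.001]
contact_force: [0.5, -1.1, -0.0]
grip_width: 55.1
```

```bash
python3 - <<'E'
from h import *
print(pose()[0]);snap("wrist","w18",None,1.5);go([493,13.2,111],171.8)
E
```

```text
[492.5047603   13.21742191 160.77063142]
turn [0.  0.  0.1] shift [-0.3  0.  50.1]  rows>= 1.2
```

View pics/w18.png

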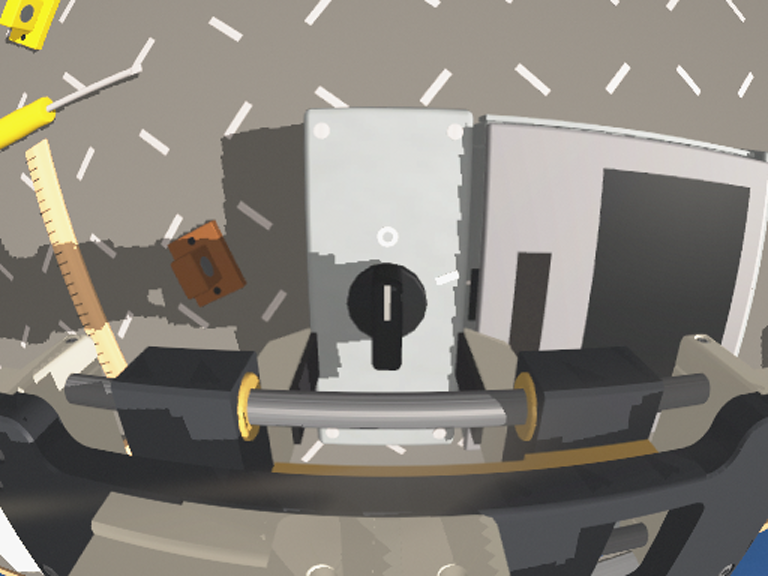

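Request:
{"fn": "send_rows", "kwargs": {
  "targets": [
    [[0, 0, 0, 0, 0, 0, 0.25], [0, 0, 0, 0, 0, 0, 0.25], [0, 0, 0, 0, 0, 0, 0.25], [0, 0, 0, 0, 0, 0, 0.25]]
  ]
}}

```text
time: 39.53
tool_pos: [492.7, 13.2, 161.2]
tcp_rot: [3.141, 0.0, 2.999]
contact_force: [0.0, -1.2, -0.4]
grip_width: 35.9
```

Request:
{"fn": "send_rows", "kwargs": {
  "targets": [
    [[0, 0, 0, 0, 0, 16, 0.25], [0, 0, 0, 0, 0, 32, 0.25], [0, 0, 0, 0, 0, 44, 0.25], [0, 0, 0, 0, 0, 49, 0.25], [0, 0, 0, 0, 0, 49, 0.25]]
  ]
}}

```text
time: 39.95
tool_pos: [491.9, 13.3, 111.0]
tcp_rot: [3.142, -0.002, 2.998]
contact_force: [-0.2, -1.0, 0.3]
grip_width: 34.3
```

Request:
{"fn": "send_rows", "kwargs": {
  "targets": [
    [[0, 0, 0, 0, 0, 0, 1], [0, 0, 0, 0, 0, 0, 1], [0, 0, 0, 0, 0, 0, 1], [0, 0, 0, 0, 0, 0, 1], [0, 0, 0, 0, 0, 0, 1]]
  ]
}}

```text
time: 40.37
tool_pos: [493.0, 13.0, 112.7]
tcp_rot: [-3.142, 0.002, 2.998]
contact_force: [-0.6, -0.6, 3.5]
grip_width: 13.8
```

Request:
{"fn": "send_rows", "kwargs": {
  "targets": [
    [[0, 0, 6, 0, 0, 0, 1], [0, 0, 12, 0, 0, 0, 1], [0, 0, 18, 0, 0, 0, 1], [0, 0, 24, 0, 0, 0, 1], [0, 0, 30, 0, 0, 0, 1]]
  ]
}}

```text
time: 40.78
tool_pos: [493.0, 13.0, 112.7]
tcp_rot: [3.141, 0.001, 2.47]
contact_force: [-0.7, -1.2, 3.4]
grip_width: 13.6
```

Request:
{"fn": "send_rows", "kwargs": {
  "targets": [
    [[0, 0, 6, 0, 0, 0, 1], [0, 0, 12, 0, 0, 0, 1], [0, 0, 18, 0, 0, 0, 1], [0, 0, 24, 0, 0, 0, 1], [0, 0, 30, 0, 0, 0, 1]]
  ]
}}

```text
time: 41.2
tool_pos: [492.9, 12.9, 112.7]
tcp_rot: [3.141, 0.001, 1.946]
contact_force: [-1.0, -0.7, 4.0]
grip_width: 13.7
```

Request:
{"fn": "send_rows", "kwargs": {
  "targets": [
    [[0, 0, 5, 0, 0, 0, 1], [0, 0, 10, 0, 0, 0, 1], [0, 0, 10.5, 0, 0, 0, 1], [0, 0, 10.5, 0, 0, 0, 1]]
  ]
}}

```text
time: 41.53
tool_pos: [492.9, 12.9, 112.6]
tcp_rot: [3.141, 0.001, 1.771]
contact_force: [-1.0, -2.4, 5.6]
grip_width: 13.9
```

Request:
{"fn": "send_rows", "kwargs": {
  "targets": [
    [[0, 0, 0, 0, 0, 0, 0.25], [0, 0, 0, 0, 0, 0, 0.25], [0, 0, 0, 0, 0, 0, 0.25], [0, 0, 0, 0, 0, 0, 0.25], [0, 0, 0, 0, 0, -10, 0.25]]
  ]
}}

```text
time: 41.95
tool_pos: [491.4, 13.4, 120.4]
tcp_rot: [-3.138, -0.001, 1.768]
contact_force: [-0.4, -0.1, -0.9]
grip_width: 34.2
```

Request:
{"fn": "send_rows", "kwargs": {
  "targets": [
    [[0, 0, 0, 0, 0, -25, 0.2], [0, 0, 0, 0, 0, -60, 0.2], [0, 0, 0, -20, 0, -100, 0.2], [0, 0, 0, -55, 0, -120, 0.2], [0, 0, 0, -90, 0, -130, 0.2]]
  ]
}}

```text
time: 42.37
tool_pos: [511.5, -75.4, 255.9]
tcp_rot: [3.136, 0.003, 1.771]
contact_force: [0.9, 0.3, 0.2]
grip_width: 36.4
```

Request:
{"fn": "send_rows", "kwargs": {
  "targets": [
    [[0, 0, 0, -30, 0, 0, 0.2], [0, 0, 0, -30, 0, 0, 0.2]]
  ]
}}

```text
time: 42.53
tool_pos: [517.1, -109.2, 252.5]
tcp_rot: [3.14, 0.003, 1.764]
contact_force: [-0.0, -0.2, -0.3]
grip_width: 36.2
```

```bash
python3 - <<'E'
from h import *
o=get_obs();print(pose()[0],o["contact_force"]);snap("wrist","w19",None,1.5);snap("top","t5",None,1.5)
E
```

```text
[ 517.13528991 -109.2225634   252.51469787] [-0.0101228  -0.19064522 -0.28620819]
```

View pics/w19.png

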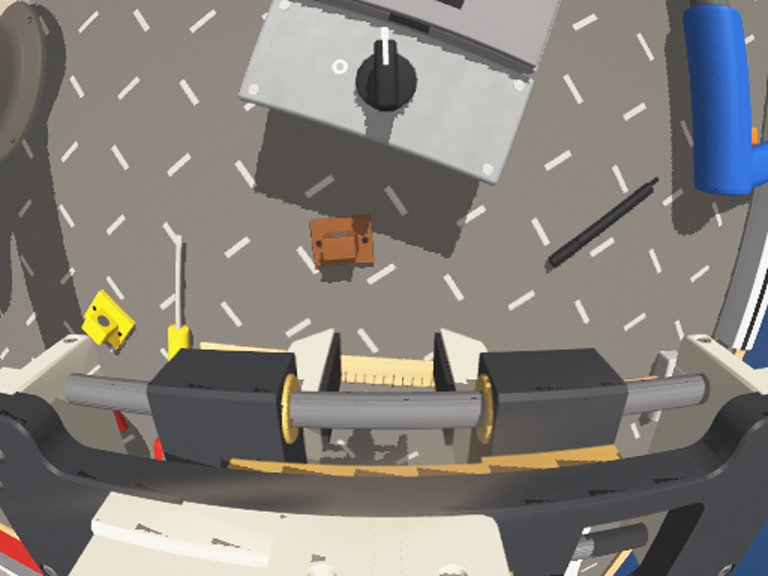

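View pics/t5.png

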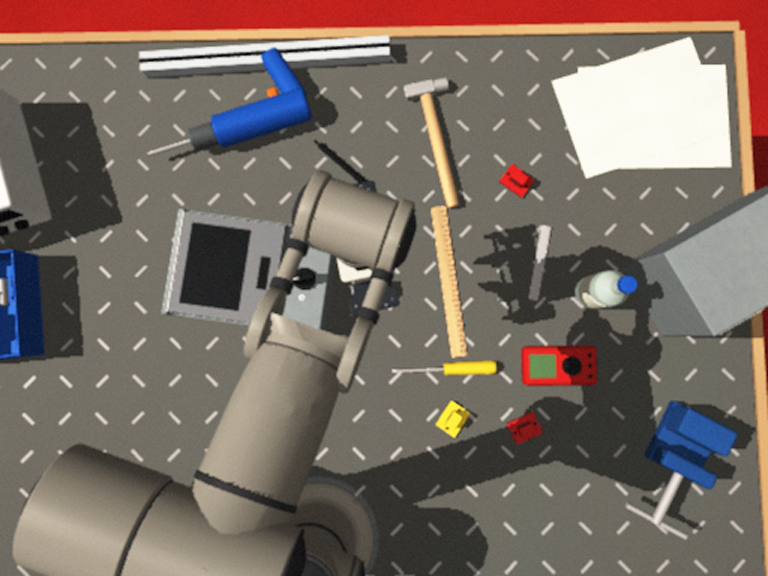

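```bash
python3 -c "
from plant import *
print(close_job())"
```

```text
the job is handed in; nothing more can be done
None
```

The job is done and handed in at about 42.6 s of the 210 s allowed.

1. **Opening:** I turned the switch back to stop. I then pressed the lid pad to its stop at about 18 N, and the lid swung open.
2. **Blocks:** There were three aluminium blocks on the bench. I put one each into bay 2, bay 0 and bay 3. The brown, yellow and red look-alikes, the tools and the other things were never handled.
3. **Closing:** I pushed the lid round to its stop at about 17 N and it stayed shut when released. Then I turned the switch to run.

**Last checks:**
- In the last wrist and top pictures the lid is shut, the switch line is at the white dash, no silver block is left on the bench, and the gripper is clear with no load.
- Before the lid closed, the network's reading put two blocks 2 to 5 mm from their bay middles. The bay 2 block read about 6 mm off, but an earlier view put it within about 2 mm.
- No check failed. The blocks could not be seen again once the lid was shut.

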